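Clear the drilling fixture and pack the kit tray

TASK

Push each beech pillar up out of the drilling fixture with the press knob in front of its well, and pack all the pillars, together with the sanding block, beech block, wax tin and steel bench stop that stand loose on the bench, into the kit tray, everything upright and flat on the tray's floor in one row; not everything is there every time. Press the ejectors you used fully back down so that the fixture is ready for the next batch, and do not disturb the other tools.

Things in the scene. Friction and masses are not known exactly. Their poses are not given: they have to be found in the camera images.
- fixture: drilling fixture fixed to the bench: grey base 220 x 220 x 50 mm high; on it an aluminium block 75 mm (x) x 210 mm (y), top 135 mm above the bench, with three round wells 44 mm wide, 77 mm deep, 70 mm apart along y, each with a 22 mm ejector hole in its floor and a pin below. Black press knobs stand 85 mm before the wells (-x), return knobs 85 mm behind (+x). Origin: underside centre
- well1 (a point): centre of the mouth of well 1 (at the -y end of the row), on the top face of the block
- press1_top (a point): top of the black press knob (30 mm diameter) in front of well 1; 109 mm above the bench at rest. Pressing it straight down its full 34 mm (to 75 mm above the bench; about 5 to 8 N) drives the ejector pin up 34 mm through a hidden rocker; it stays where it is left
- return1_top (a point): top of the black return knob (30 mm diameter) behind well 1; 75 mm above the bench at rest, rises with the ejector pin to 109 mm; pressing it back down (about 5 N) lowers the pin and lifts the press knob again
- eject1 (a joint): height of ejector pin 1 above rest, 0 to 0.034 m. At 0 its tip is 2 mm under the pillar; at 0.034 the pillar stands 30 mm out of the block
- pillar1_mid (a point): turned beech pillar, 42 mm diameter, 75 mm tall, upright, about 90 g, centre half-way up; starts sunk in well 1, its top 2 mm below the block's top face, so that it can be gripped only when pushed up. May be absent
- well2 (a point): centre of the mouth of well 2 (in the middle of the row), on the top face of the block
- press2_top (a point): top of the black press knob (30 mm diameter) in front of well 2; 109 mm above the bench at rest. Pressing it straight down its full 34 mm (to 75 mm above the bench; about 5 to 8 N) drives the ejector pin up 34 mm through a hidden rocker; it stays where it is left
- return2_top (a point): top of the black return knob (30 mm diameter) behind well 2; 75 mm above the bench at rest, rises with the ejector pin to 109 mm; pressing it back down (about 5 N) lowers the pin and lifts the press knob again
- eject2 (a joint): height of ejector pin 2 above rest, 0 to 0.034 m. At 0 its tip is 2 mm under the pillar; at 0.034 the pillar stands 30 mm out of the block
- pillar2_mid (a point): turned beech pillar, 42 mm diameter, 75 mm tall, upright, about 90 g, centre half-way up; starts sunk in well 2, its top 2 mm below the block's top face, so that it can be gripped only when pushed up. May be absent
- well3 (a point): centre of the mouth of well 3 (at the +y end of the row), on the top face of the block
- press3_top (a point): top of the black press knob (30 mm diameter) in front of well 3; 109 mm above the bench at rest. Pressing it straight down its full 34 mm (to 75 mm above the bench; about 5 to 8 N) drives the ejector pin up 34 mm through a hidden rocker; it stays where it is left
- return3_top (a point): top of the black return knob (30 mm diameter) behind well 3; 75 mm above the bench at rest, rises with the ejector pin to 109 mm; pressing it back down (about 5 N) lowers the pin and lifts the press knob again
- eject3 (a joint): height of ejector pin 3 above rest, 0 to 0.034 m. At 0 its tip is 2 mm under the pillar; at 0.034 the pillar stands 30 mm out of the block
- pillar3_mid (a point): turned beech pillar, 42 mm diameter, 75 mm tall, upright, about 90 g, centre half-way up; starts sunk in well 3, its top 2 mm below the block's top face, so that it can be gripped only when pushed up. May be absent
- tray_in (a point): kit tray of plywood, fixed to the bench, open at the top: this point is the centre of its inner floor, 6 mm above the bench. Inside it is 354 mm long (its own y) and 48 mm wide (its own x); the walls are 7 mm thick, the two long sides reach 30 mm above the bench, the two ends 55 mm
- sander_mid (a point): sanding block, light wood with a cork sole, 66 mm long (its x) x 42 mm wide (its y) x 58 mm high, centre half-way up, about 110 g; stands on the bench on its cork. May be absent
- block_mid (a point): beech block, 50 mm long (its x) x 42 mm wide (its y) x 62 mm high with a dark drilled mark on top, centre half-way up, about 100 g. May be absent
- tin_mid (a point): round steel wax tin with a paper band, 44 mm diameter, 60 mm high, centre half-way up, about 130 g. May be absent
- stop_mid (a point): square bench stop of dark steel, 42 x 42 mm, 60 mm high, a dark round mark on top, centre half-way up, about 280 g. May be absent
- glue: white glue bottle, 60 mm diameter, 150 mm tall, origin under its centre; a bystander, leave it alone
- mallet: wooden mallet lying flat, about 250 mm long; a bystander, leave it alone
- driver: screwdriver with blue handle lying flat; a bystander, leave it alone
Mind the look-alikes: they are no part of the job. Leave any green or pink look-alike of the part that bears pillar1_mid alone. What is shaped like the part that bears block_mid but green is not meant.

How it is judged (in metres and radians):
On the way, in this order (a step that is already met when the one before it is completed fails the run):
1. an ejector pin has pushed a pillar up (((value of joint eject1 above 0.024 m and z of pillar1_mid in the frame of fixture above 0.115 m) or (value of joint eject2 above 0.024 m and z of pillar2_mid in the frame of fixture above 0.115 m) or (value of joint eject3 above 0.024 m and z of pillar3_mid in the frame of fixture above 0.115 m))), for 0.2 s.
2. a pillar stands in the tray (((x of pillar1_mid in the frame of tray_in between -0.007 and 0.007 m and y of pillar1_mid in the frame of tray_in between -0.158 and 0.158 m and z of pillar1_mid in the frame of tray_in between 0.0325 and 0.0425 m and angle between pillar1_mid's own z axis and vertical below 0.12 rad) or (x of pillar2_mid in the frame of tray_in between -0.007 and 0.007 m and y of pillar2_mid in the frame of tray_in between -0.158 and 0.158 m and z of pillar2_mid in the frame of tray_in between 0.0325 and 0.0425 m and angle between pillar2_mid's own z axis and vertical below 0.12 rad) or (x of pillar3_mid in the frame of tray_in between -0.007 and 0.007 m and y of pillar3_mid in the frame of tray_in between -0.158 and 0.158 m and z of pillar3_mid in the frame of tray_in between 0.0325 and 0.0425 m and angle between pillar3_mid's own z axis and vertical below 0.12 rad))), for 0.2 s.
At the end, for the whole second after the job is handed in: every pillar, the sanding block, the beech block, the tin and the steel stop (those that are present) stand inside the tray, within its walls, upright (within 7 degrees) and on its floor (within 5 mm), and all three ejectors are back down within 4 mm (x of pillar1_mid in the frame of tray_in between -0.007 and 0.007 m and y of pillar1_mid in the frame of tray_in between -0.158 and 0.158 m and z of pillar1_mid in the frame of tray_in between 0.0325 and 0.0425 m and angle between each of pillar1_mid, pillar2_mid, pillar3_mid, sander_mid, block_mid, tin_mid, stop_mid's own z axis and vertical below 0.12 rad and x of pillar2_mid in the frame of tray_in between -0.007 and 0.007 m and y of pillar2_mid in the frame of tray_in between -0.158 and 0.158 m and z of pillar2_mid in the frame of tray_in between 0.0325 and 0.0425 m and x of pillar3_mid in the frame of tray_in between -0.007 and 0.007 m and y of pillar3_mid in the frame of tray_in between -0.158 and 0.158 m and z of pillar3_mid in the frame of tray_in between 0.0325 and 0.0425 m and x of sander_mid in the frame of tray_in between -0.007 and 0.007 m and y of sander_mid in the frame of tray_in between -0.146 and 0.146 m and z of sander_mid in the frame of tray_in between 0.024 and 0.034 m and x of block_mid in the frame of tray_in between -0.007 and 0.007 m and y of block_mid in the frame of tray_in between -0.154 and 0.154 m and z of block_mid in the frame of tray_in between 0.026 and 0.036 m and x of tin_mid in the frame of tray_in between -0.007 and 0.007 m and y of tin_mid in the frame of tray_in between -0.157 and 0.157 m and z of tin_mid in the frame of tray_in between 0.025 and 0.035 m and x of stop_mid in the frame of tray_in between -0.007 and 0.007 m and y of stop_mid in the frame of tray_in between -0.158 and 0.158 m and z of stop_mid in the frame of tray_in between 0.025 and 0.035 m and value of joint each of eject1, eject2, eject3 below 0.004 m); the robot touches nothing.
It fails at once if the glue was moved more than 40 mm (distance of glue from where it was at the start of the episode above 0.04 m).
It fails at once if the mallet was moved more than 40 mm (distance of mallet from where it was at the start of the episode above 0.04 m).
It fails at once if the driver was moved more than 40 mm (distance of driver from where it was at the start of the episode above 0.04 m).
Of pillar1, pillar2, pillar3 only 2 to 3 are there at a start; the rules pass over those that are not, and their reading is None.
Of sander, block, tin, stop only 3 to 4 are there at a start; the rules pass over those that are not, and their reading is None.
At some moment in a run one of sander, block, tin, stop may be knocked a few centimetres aside while the robot is not near it.
It also fails if it takes over 210 s, if anything falls off the work surface, if the arm or the gripper's body presses on something with over 40 N, if the wrist force passes 120 N, or if a joint passes its speed limit or range.

ROBOT

A 6-joint arm with a two-finger parallel gripper is mounted at the origin on the work surface. World frame = base frame: x ahead of the robot, y to its left, z up, the work surface at z = 0. Lengths are in m, angles in degrees, forces in N, time in s.
With the tool pointing down it reaches from about 0.275 to 0.875 m from the base axis. Payload 12.5 kg.
Tool frame: the origin (TCP) lies at the very end of the fingers, on their centre line; the grasp point (between the pads) lies 19 mm behind it (env.hold_point_z is the z of the grasp point in the tool frame, in m); z points along the fingers, y is the line along which they close (so a half turn about z gives the same grasp; the last joint's range is limited). The gripper opens to 85 mm and grips with 20 to 120 N. Pads are 22 mm wide; open, the fingers measure 114 mm over their backs; the gripper's body (76 mm by 85 mm) begins 54 mm behind the grasp point. The pads swing forward as they close: fully open they stand 13 mm farther back than shut.
Start: joints at [70.382, 20.094, 94.641, -0, 65.266, -4.847], TCP at [0.14, 0.532, 0.231] pointing down, gripper open.
Joint ranges: [-157.81, 157.81], [-45, 120.19], [0.68, 151.7], [-89.99, 269.99], [4.06, 180], [-164.3, 164.3]. Speed limits (degrees/s): [127.2, 127.2, 159.86, 180, 180, 180].

INTERFACE

Orientations are given as [roll, pitch, yaw] about the fixed x, y, z axes, in that order (R = Rz(yaw) Ry(pitch) Rx(roll)).
In Python, from rig import state, eyes, env gives the robot as it stands.
- The arm moves only by the shell command python3 -m creep 'ROWS'. ROWS is JSON, a list of rows, each an object of numbers: "tx", "ty", "tz": the shift along the tool's x, y, z scaled (see below); "yaw": the turn about the tool's z scaled (see below); "grip": the closure, from -1 (fully open) to 1 (shut). In form: [{"tx": .., "ty": .., "tz": .., "yaw": .., "grip": ..}, ...]. A call has 1 to 10 rows; each row shifts and turns the commanded pose from where the row before left it, along the tool's axes as they then stand; what a row does not reach is not made up. The controller multiplies each number of a shift by 0.025 m and each number of a turn by 0.15 rad. A row lasts 1/8 s, in which the tool goes at most 62.5 mm and 10.7 degrees, less where a joint would pass 70% of its speed; a pose out of reach is approached as far as the arm can. A call with a number of a shift or a turn outside -1 to 1 is refused whole. A call with a gripper value outside its range is refused whole. The fingers move at their own pace and stop on an object; the grip force is fixed at half the most. Time passes only in rows, so rows that do not move let the fingers close. It gives the time, the measured TCP pose, the force, the opening and the grip force at its end, in the units of the state.
- state(): the state, without advancing time (a new reading comes with each control period).
- eyes.snapshot(name): name is "side" or "top" or "wrist"; returns the picture (480x640x3 uint8, red, green, blue); there is no depth.
- eyes.camera_model(name): a dict with "fx", "fy", "cx", "cy" (pixels), "R" (3x3) and "t" (3): a world point X has camera coordinates R X + t. Camera axes: x right, y down, z forward; pixel columns grow to the right and rows downward; lengths in m; the calibration is good to about 2 mm. A picture is of the moment at which its call begins: read the wrist's pose just before it. camera_model takes no time and is no camera call; for the wrist camera it gives the pose at the moment of the call.
- env.hand_in(): hands the job in; it is judged then, once.
Trained networks look in the newest picture that a camera, given by its name, has taken for a name from the list of things; names that differ only in an ending like _2 or _b are one class to them, and where a whole thing is asked for, a point or a joint stands for the part that bears it (a point fixed in the world has none). Each returns a list of dicts, best first, with "p" (0 to 1); they miss things now and then, are a little off and sometimes report something else, mostly with a low value. They report only what shows in the picture. A call takes as long as a camera call. They do not tell look-alikes from the thing itself.
- eyes.cut_out(camera, thing): "pixels" (480x640 bool, what is visible of it).
- eyes.pinpoint(camera, thing): "location" ([x, y, z] in m, in world coordinates, good to about 4 mm: a listed point, or the origin of a listed thing).
The state is a dict: "clock": time; "qpos": joint angles; "qvel": joint speeds; "tau": joint torques, N m; "ee_pos": TCP position; "eef_rot": TCP orientation; "ft_force": force on the tool from outside, world axes, zero at the start; "ft_torque": the same for the moment, N m; "opening": finger opening in m; "grasp_force": force on a finger pad.
Only numpy, scipy, OpenCV 4.12 (cv2) and the standard library are available. Lean on these libraries where they do the work, as an engineer would, in place of code of your own. Each camera call takes 0.05 s, during which the arm holds its last target. There are 200 camera calls.

## Working session

There is one attempt and no reset: what is moved stays moved. The work goes in short steps, Python scripts to look and compute and a shell command to move; the robot and the scene stay as the last step left them, time stands still between calls to the robot, and variables do not carry over. Pictures are saved under pics/ and viewed, at most 17 in all, crops included, and the job is handed in when it is done.

```bash
mkdir -p pics; ls; cat > h.py <<'E'
import numpy as np,cv2
from rig import state,eyes,env
def save(n,f):
    im=eyes.snapshot(n); cv2.imwrite('pics/'+f,im[:,:,::-1]); return im
def proj(n,X):
    m=eyes.camera_model(n); c=np.array(m['R'])@np.array(X)+np.array(m['t'])
    return m['fx']*c[0]/c[2]+m['cx'], m['fy']*c[1]/c[2]+m['cy']
def ray(n,u,v,z,m=None):
    m=m or eyes.camera_model(n); R=np.array(m['R']);t=np.array(m['t'])
    d=R.T@np.array([(u-m['cx'])/m['fx'],(v-m['cy'])/m['fy'],1]); o=-R.T@t
    return o+d*(z-o[2])/d[2]
E
python3 - <<'E'
from h import *
s=state();print(s)
for c in('top','side'):
    save(c,c+'0.png')
    for n in ['fixture','well1','well2','well3','press1_top','press2_top','press3_top','return1_top','pillar1_mid','tray_in','sander_mid','block_mid','tin_mid','stop_mid','glue','mallet','driver']:
        r=eyes.pinpoint(c,n)
        print(c,n,[(round(q['p'],2),np.round(q['location'],3).tolist(),np.round(proj(c,q['location'])).tolist()) for q in r if q['p']>.2])
E
```

```text
pics
{'clock': 0.0, 'qpos': array([ 7.03824991e+01,  2.01249950e+01,  9.46774415e+01, -3.78671642e-04,
        6.52644378e+01, -4.84655513e+00]), 'qvel': array([ 0.00486354, -0.05365042,  0.06145929,  0.02034524,  0.04268455,
       -0.08801657]), 'tau': array([ 1.00431145e-03, -5.06109345e+01, -2.91398907e+01, -5.50563618e-05,
        4.64707860e-03, -1.26632452e-05]), 'ee_pos': array([0.14008491, 0.53151979, 0.23074887]), 'eef_rot': array([-1.79933336e+02, -5.30753229e-03,  1.65229210e+02]), 'ft_force': array([-0.13539264, -0.28830436,  0.43689796]), 'ft_torque': array([-0.00535355,  0.02280461,  0.0124033 ]), 'grasp_force': 0.0, 'opening': 0.08518061916740312}
top fixture [(0.6, [0.532, 0.211, -0.002], [226.0, 250.0])]
top well1 [(0.9, [0.532, 0.144, 0.135], [244.0, 246.0]), (0.68, [0.529, 0.216, 0.134], [212.0, 248.0]), (0.64, [0.525, 0.284, 0.133], [182.0, 251.0])]
top well2 [(0.9, [0.532, 0.144, 0.135], [244.0, 246.0]), (0.68, [0.529, 0.216, 0.134], [212.0, 248.0]), (0.64, [0.525, 0.284, 0.133], [182.0, 251.0])]
top well3 [(0.9, [0.532, 0.144, 0.135], [244.0, 246.0]), (0.68, [0
[... 2551 characters left out ...]
5, -0.093, 0.035], [350.0, 274.0]), (0.38, [0.452, 0.14, 0.107], [256.0, 214.0])]
side sander_mid [(0.83, [0.612, -0.018, 0.029], [336.0, 260.0]), (0.41, [0.53, 0.212, 0.097], [276.0, 201.0])]
side block_mid [(0.82, [0.649, -0.28, 0.031], [405.0, 323.0])]
side tin_mid [(0.57, [0.617, -0.204, 0.03], [373.0, 304.0])]
side stop_mid [(0.72, [0.616, -0.093, 0.032], [351.0, 275.0]), (0.54, [0.375, -0.473, 0.001], [314.0, 461.0])]
side glue [(0.91, [0.753, 0.077, 0.002], [369.0, 240.0]), (0.58, [0.536, 0.146, 0.093], [286.0, 212.0])]
side mallet [(0.66, [0.372, -0.474, -0.001], [312.0, 462.0]), (0.3, [0.536, 0.144, 0.094], [286.0, 212.0])]
side driver [(0.76, [0.395, 0.452, 0.001], [214.0, 202.0])]
```

View pics/top0.png

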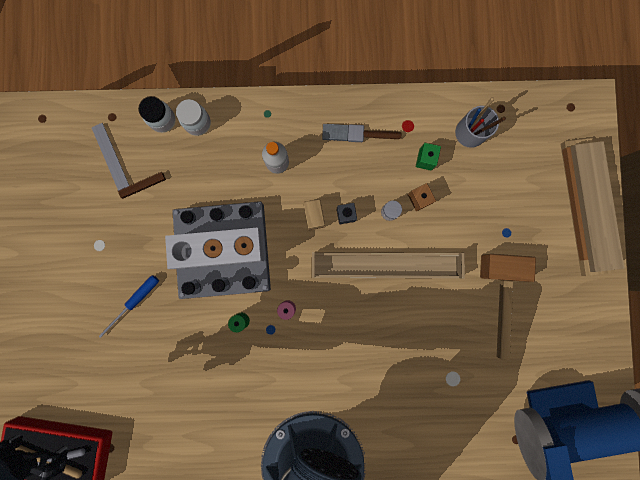

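View pics/side0.png

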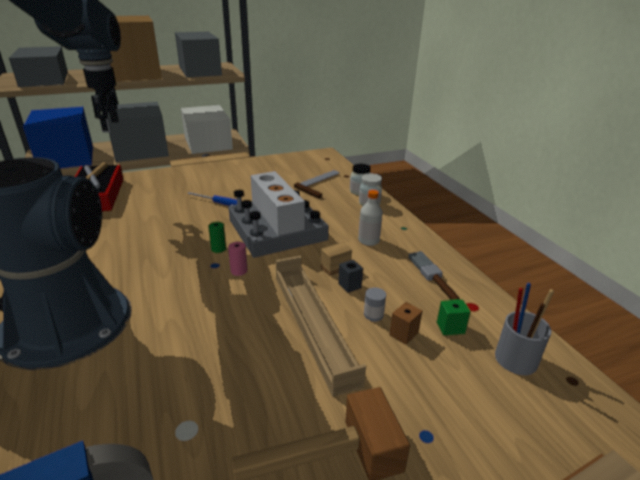

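```bash
python3 - <<'E'
import cv2,numpy as np
im=cv2.imread('pics/top0.png')
a=cv2.resize(im[195:345,150:300],(600,600),interpolation=3)[:, :]
cv2.imwrite('pics/c0.png',a)
b=cv2.resize(im[140:340,290:490],(600,600),interpolation=3)
cv2.imwrite('pics/c1.png',b)
E
```

```text
(no output)
```

View pics/c0.png

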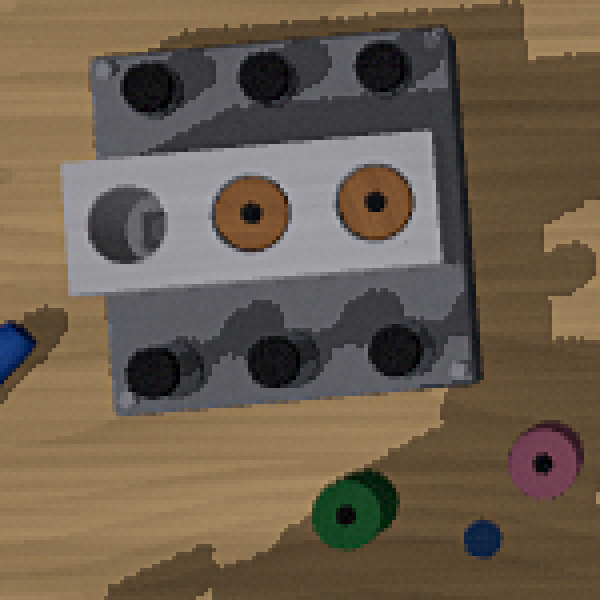

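View pics/c1.png

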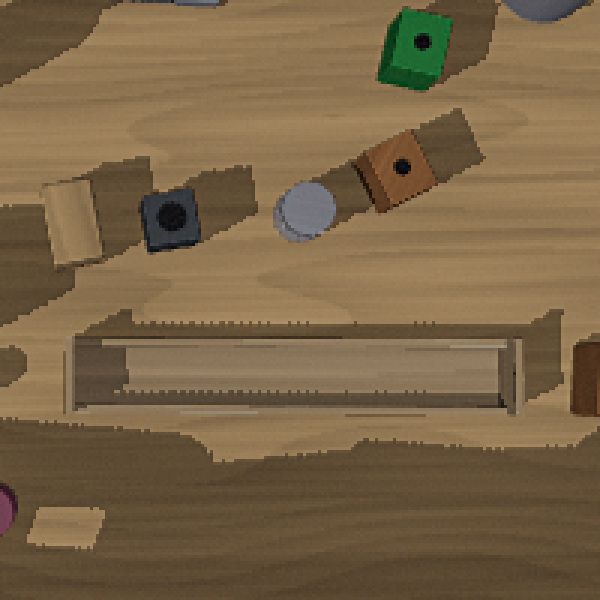

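The top view shows pillars in well 1 (244,246) and well 2 (212,248), and well 3 (182,251) is empty. All four loose parts are present: sander (315,213), stop (347,213), tin (391,210) and beech block (423,196). The look-alikes are the green block (428,155), green pillar (238,322) and pink pillar (286,310). I choose the brown block and the two brown pillars in the wells; both crops confirm this.

Next I fit the poses to the masks.

```bash
cat > fit.py <<'E'
from h import *
from scipy.optimize import minimize
def box(lx,ly,z0,z1,ox=0,oy=0): return [(ox+a*lx/2,oy+b*ly/2,z) for a in(-1,1) for b in(-1,1) for z in(z0,z1)]
def cyl(d,z0,z1,ox=0,oy=0): return [(ox+d/2*np.cos(a),oy+d/2*np.sin(a),z) for a in np.arange(0,6.28,.26) for z in(z0,z1)]
S={'sander_mid':box(.066,.042,0,.058),'block_mid':box(.05,.042,0,.062),'tin_mid':cyl(.044,0,.06),'stop_mid':box(.042,.042,0,.06),
'tray_in':box(.062,.368,0,.03)+box(.062,.007,0,.055,0,.1805)+box(.062,.007,0,.055,0,-.1805),
'fixture':box(.22,.22,0,.05)+box(.075,.21,.05,.135)}
for y in(-.07,0,.07): S['fixture']+=cyl(.03,.1,.109,-.085,y)
def fit(n,x0,cams=('top','side'),snap=False):
    P=np.array(S[n]);D=[]
    for c in cams:
        if snap: eyes.snapshot(c)
        m=eyes.camera_model(c);best=None
        for r in eyes.cut_out(c,n):
            px=np.argwhere(r['pixels'])
            if len(px)<30: continue
            u,v=proj(c,[x0[0],x0[1],.03]);d=np.hypot(np.median(px[:,1])-u,np.median(px[:,0])-v)
            if d<25 and r['p']>.2 and (best is None or d<best[0]): best=(d,r['pixels'],r['p'])
        if best:
            h=best[1].astype(np.uint8);ct=np.vstack(cv2.findContours(h,0,2)[0]);h0=h*0
            cv2.fillConvexPoly(h0,cv2.convexHull(ct),1);D.append((c,m,h0))
        else: print('no mask',c,n)
    def cost(q,k=8):
        e=0
        ca,sa=np.cos(q[2]),np.sin(q[2])
        X=np.c_[q[0]+ca*P[:,0]-sa*P[:,1],q[1]+sa*P[:,0]+ca*P[:,1],P[:,2]]
        for c,m,h in D:
            C=X@np.array(m['R']).T+m['t'];uv=np.c_[m['fx']*C[:,0]/C[:,2]+m['cx'],m['fy']*C[:,1]/C[:,2]+m['cy']]
            g=np.zeros_like(h);cv2.fillConvexPoly(g,cv2.convexHull(np.round(uv*256).astype(np.int32)),1,shift=8)
            e+=(g!=h).sum()/h.sum()
        return e
    best=None
    for a in ((x0[2],) if len(x0)>2 else np.radians(np.arange(-90,90,15))):
        r=minimize(cost,[x0[0],x0[1],a],method='Nelder-Mead',options=dict(initial_simplex=[[x0[0],x0[1],a],[x0[0]+.006,x0[1],a],[x0[0],x0[1]+.006,a],[x0[0]-.003,x0[1]-.003,a+.15]]))
        if best is None or r.fun<best.fun: best=r
    print(n,np.round(best.x[:2],4),'yaw',round(np.degrees(best.x[2]),1),'cost',round(best.fun,3),len(D))
    return best.x
if __name__=='__main__':
    for c in('top','side'): eyes.snapshot(c)
    for n,x in [('sander_mid',(.612,-.018)),('stop_mid',(.615,-.093)),('tin_mid',(.619,-.204)),('block_mid',(.648,-.281)),('tray_in',(.484,-.191,0)),('fixture',(.531,.212,.06))]:
        fit(n,x)
        for c in('top','side'): fit(n,x,(c,))
E
python3 fit.py
```

```text
no mask side sander_mid
sander_mid [ 0.6143 -0.014 ] yaw 9.3 cost 0.06 1
sander_mid [ 0.6143 -0.014 ] yaw 9.3 cost 0.06 1
no mask side sander_mid
sander_mid [ 0.612 -0.018] yaw -90.0 cost 0.0 0
stop_mid [ 0.6144 -0.0944] yaw -80.9 cost 0.125 2
stop_mid [ 0.614  -0.0944] yaw -79.2 cost 0.069 1
stop_mid [ 0.6153 -0.0921] yaw -85.1 cost 0.043 1
no mask side tin_mid
tin_mid [ 0.6196 -0.2048] yaw 0.6 cost 0.042 1
tin_mid [ 0.6196 -0.2048] yaw 0.6 cost 0.042 1
no mask side tin_mid
tin_mid [ 0.619 -0.204] yaw -90.0 cost 0.0 0
block_mid [ 0.6508 -0.2802] yaw 29.6 cost 0.226 2
block_mid [ 0.6496 -0.28  ] yaw 29.5 cost 0.143 1
block_mid [ 0.6512 -0.2797] yaw 28.8 cost 0.057 1
tray_in [ 0.4846 -0.192 ] yaw -1.6 cost 0.056 2
tray_in [ 0.4848 -0.1897] yaw -1.6 cost 0.024 1
tray_in [ 0.483  -0.1908] yaw -1.2 cost 0.01 1
fixture [0.5315 0.2155] yaw 3.6 cost 0.053 2
fixture [0.5308 0.2158] yaw 4.0 cost 0.012 1
fixture [0.5324 0.2174] yaw 2.7 cost 0.03 1
```

```bash
python3 -m creep '[{"yaw":1,"grip":1},{"yaw":1,"grip":1},{"yaw":1,"grip":1},{"yaw":1,"grip":1},{"yaw":1,"grip":1},{"yaw":1,"grip":1},{"yaw":1,"grip":1},{"yaw":1,"grip":1},{"yaw":0.753,"grip":1}]'
python3 -m creep '[{"tx":-0.98,"ty":0.77,"grip":1},{"tx":-0.98,"ty":0.77,"grip":1},{"tx":-0.98,"ty":0.77,"grip":1},{"tx":-0.98,"ty":0.77,"grip":1},{"tx":-0.98,"ty":0.77,"grip":1},{"tx":-0.98,"ty":0.77,"grip":1},{"tx":-0.98,"ty":0.77,"grip":1},{"tx":-0.98,"ty":0.77,"grip":1},{"grip":1}]'
```

```text
validation failed for argument at $[0]...
validation failed for argument at $[0]...
```

```bash
python3 -m creep '[{"tx":0,"ty":0,"tz":0,"yaw":1,"grip":1}]'; python3 -m creep '[{"tx":0,"ty":0,"tz":0,"yaw":1.0,"grip":1.0}]'
```

```text
clock: 3.22
ee_pos: [0.1402, 0.5318, 0.2313]
eef_rot: [-180.0, 0.0, 156.5]
ft_force: [-0.6, -0.3, -0.7]
opening: 0.0698
grasp_force: 0.0
clock: 3.35
ee_pos: [0.1402, 0.5318, 0.2313]
eef_rot: [180.0, -0.0, 147.8]
ft_force: [-0.4, 0.4, -0.1]
opening: 0.0516
grasp_force: 0.0
```

```bash
python3 -m creep '[{"tx":0,"ty":0,"tz":0,"yaw":1,"grip":1},{"tx":0,"ty":0,"tz":0,"yaw":1,"grip":1},{"tx":0,"ty":0,"tz":0,"yaw":1,"grip":1},{"tx":0,"ty":0,"tz":0,"yaw":1,"grip":1},{"tx":0,"ty":0,"tz":0,"yaw":1,"grip":1},{"tx":0,"ty":0,"tz":0,"yaw":1,"grip":1},{"tx":0,"ty":0,"tz":0,"yaw":0.73,"grip":1}]'
python3 -m creep '[{"tx":-0.98,"ty":0.77,"tz":0,"yaw":0,"grip":1},{"tx":-0.98,"ty":0.77,"tz":0,"yaw":0,"grip":1},{"tx":-0.98,"ty":0.77,"tz":0,"yaw":0,"grip":1},{"tx":-0.98,"ty":0.77,"tz":0,"yaw":0,"grip":1},{"tx":-0.98,"ty":0.77,"tz":0,"yaw":0,"grip":1},{"tx":-0.98,"ty":0.77,"tz":0,"yaw":0,"grip":1},{"tx":-0.98,"ty":0.77,"tz":0,"yaw":0,"grip":1},{"tx":-0.98,"ty":0.77,"tz":0,"yaw":0,"grip":1},{"tx":0,"ty":0,"tz":0,"yaw":0,"grip":1}]'
```

```text
clock: 4.22
ee_pos: [0.1402, 0.5318, 0.2313]
eef_rot: [-180.0, 0.0, 90.0]
ft_force: [0.4, 0.7, -0.6]
opening: -0.0002
grasp_force: 0.0
clock: 5.35
ee_pos: [0.2957, 0.3354, 0.2314]
eef_rot: [180.0, -0.0, 90.1]
ft_force: [-0.8, 0.9, -0.7]
opening: -0.0
grasp_force: 0.0
```

```bash
python3 -m creep '[{"tx":-0.98,"ty":0.77,"tz":0,"yaw":0,"grip":1},{"tx":-0.98,"ty":0.77,"tz":0,"yaw":0,"grip":1},{"tx":-0.98,"ty":0.77,"tz":0,"yaw":0,"grip":1},{"tx":-0.98,"ty":0.77,"tz":0,"yaw":0,"grip":1},{"tx":-0.98,"ty":0.77,"tz":0,"yaw":0,"grip":1},{"tx":-0.98,"ty":0.77,"tz":0,"yaw":0,"grip":1},{"tx":-0.98,"ty":0.77,"tz":0,"yaw":0,"grip":1},{"tx":-0.98,"ty":0.77,"tz":0,"yaw":0,"grip":1},{"tx":0,"ty":0,"tz":0,"yaw":0,"grip":1},{"tx":0,"ty":0,"tz":0,"yaw":0,"grip":1}]'
python3 - <<'E'
from h import *
save('wrist','w0.png')
for n in ['well1','press1_top','press2_top','return1_top','return2_top','pillar1_mid']:
    print(n,[(round(q['p'],2),np.round(q['location'],3).tolist(),np.round(proj('wrist',q['location'])).tolist()) for q in eyes.pinpoint('wrist',n) if q['p']>.2])
E
```

```text
clock: 6.6
ee_pos: [0.4491, 0.1416, 0.2312]
eef_rot: [-180.0, -0.0, 90.2]
ft_force: [0.1, 0.5, 0.4]
opening: -0.0
grasp_force: 0.0
well1 [(0.59, [0.752, 0.074, 0.003], [623.0, 257.0])]
press1_top [(0.83, [0.447, 0.145, 0.108], [318.0, 217.0]), (0.46, [0.534, 0.215, 0.001], [417.0, 109.0])]
press2_top [(0.69, [0.443, 0.21, 0.105], [313.0, 119.0])]
return1_top [(0.76, [0.621, 0.152, 0.075], [544.0, 198.0])]
return2_top [(0.61, [0.617, 0.218, 0.075], [555.0, 107.0])]
pillar1_mid [(0.77, [0.352, 0.17, 0.039], [205.0, 164.0]), (0.74, [0.378, 0.058, 0.037], [245.0, 284.0])]
```

View pics/w0.png

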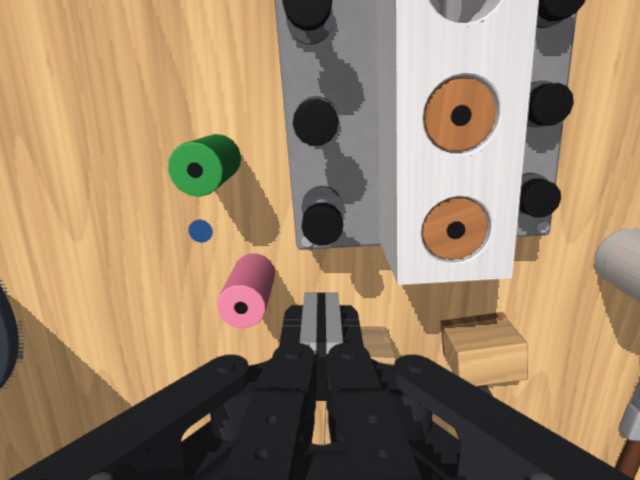

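The wrist view shows press knob 1 at (322,222), knob 2 at (316,120), pillar tops at (456,230) and (461,115), and return knobs at (541,197) and (551,103).

```bash
python3 - <<'E'
from h import *
for n,u,v,z in [('press1',322,222,.109),('press2',316,120,.109),('p1',456,230,.133),('p2',461,115,.133),('ret1',541,197,.075),('ret2',551,103,.075)]: print(n,np.round(ray('wrist',u,v,z),4))
E
python3 -m creep '[{"tx":0,"ty":0,"tz":1,"yaw":0,"grip":1},{"tx":0,"ty":0,"tz":1,"yaw":0,"grip":1},{"tx":0,"ty":0,"tz":1,"yaw":0,"grip":1},{"tx":0,"ty":0,"tz":1,"yaw":0,"grip":1},{"tx":0,"ty":0,"tz":0.6,"yaw":0,"grip":1}]'
```

```text
press1 [0.4498 0.1412 0.109 ]
press2 [0.4456 0.2098 0.109 ]
p1 [0.5355 0.1435 0.133 ]
p2 [0.5306 0.2141 0.133 ]
ret1 [0.6188 0.1516 0.075 ]
ret2 [0.6137 0.2206 0.075 ]
clock: 7.58
ee_pos: [0.4492, 0.1409, 0.1153]
eef_rot: [-179.9, 0.0, 90.2]
ft_force: [0.3, 0.1, 0.6]
opening: -0.0001
grasp_force: 0.0
```

```bash
python3 -m creep '[{"tx":0,"ty":0,"tz":0.4,"yaw":0,"grip":1},{"tx":0,"ty":0,"tz":0.4,"yaw":0,"grip":1},{"tx":0,"ty":0,"tz":0.4,"yaw":0,"grip":1},{"tx":0,"ty":0,"tz":0.3,"yaw":0,"grip":1},{"tx":0,"ty":0,"tz":0.13,"yaw":0,"grip":1},{"tx":0,"ty":0,"tz":0,"yaw":0,"grip":1},{"tx":0,"ty":0,"tz":0,"yaw":0,"grip":1}]'
```

```text
clock: 8.45
ee_pos: [0.4499, 0.141, 0.0759]
eef_rot: [179.9, -0.0, 90.2]
ft_force: [0.1, -0.2, 0.1]
opening: -0.0001
grasp_force: 0.0
```

```bash
python3 -m creep '[{"tx":0,"ty":0,"tz":0.08,"yaw":0,"grip":1},{"tx":0,"ty":0,"tz":0.04,"yaw":0,"grip":1},{"tx":0,"ty":0,"tz":0,"yaw":0,"grip":1}]'
python3 - <<'E'
from h import *
save('side','s1.png');im=cv2.imread('pics/s1.png');cv2.imwrite('pics/s1c.png',cv2.resize(im[130:290,180:380],(800,640))[:600])
E
```

```text
clock: 8.82
ee_pos: [0.4503, 0.141, 0.0748]
eef_rot: [179.9, -0.0, 90.2]
ft_force: [-10.2, -2.7, 36.8]
opening: -0.0003
grasp_force: 18.1
```

View pics/s1c.png

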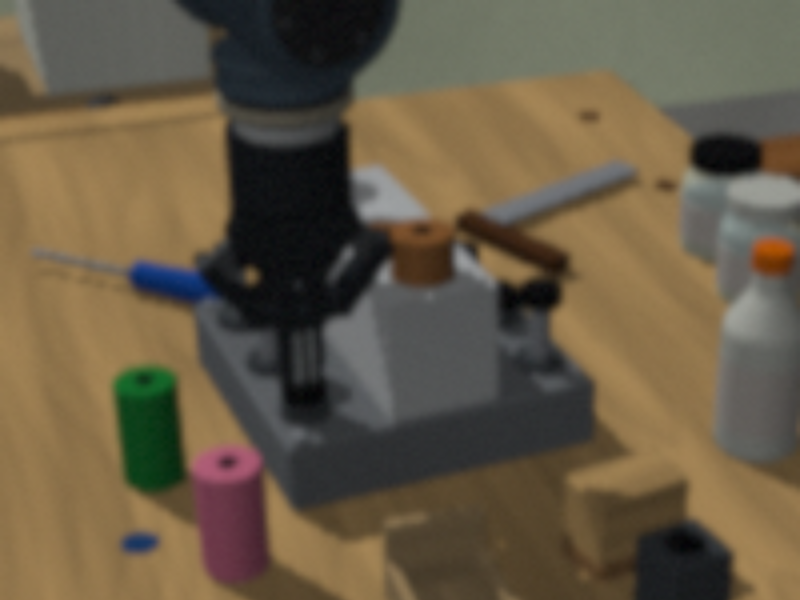

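Pillar 1 is up (brown cylinder at (423,255) in the crop). Now press knob 2.

```bash
python3 -m creep '[{"tx":0,"ty":0,"tz":-0.9,"yaw":0,"grip":1},{"tx":0,"ty":0,"tz":-0.9,"yaw":0,"grip":1},{"tx":0.92,"ty":-0.06,"tz":0,"yaw":0,"grip":1},{"tx":0.92,"ty":-0.06,"tz":0,"yaw":0,"grip":1},{"tx":0.92,"ty":-0.06,"tz":0,"yaw":0,"grip":1},{"tx":0,"ty":0,"tz":0.1,"yaw":0,"grip":1},{"tx":0,"ty":0,"tz":0,"yaw":0,"grip":1}]'
python3 -m creep '[{"tx":0,"ty":0,"tz":0.4,"yaw":0,"grip":1},{"tx":0,"ty":0,"tz":0.4,"yaw":0,"grip":1},{"tx":0,"ty":0,"tz":0.4,"yaw":0,"grip":1},{"tx":0,"ty":0,"tz":0.4,"yaw":0,"grip":1},{"tx":0,"ty":0,"tz":0.08,"yaw":0,"grip":1},{"tx":0,"ty":0,"tz":0,"yaw":0,"grip":1},{"tx":0,"ty":0,"tz":0,"yaw":0,"grip":1}]'
```

```text
clock: 9.75
ee_pos: [0.4446, 0.2094, 0.1148]
eef_rot: [-180.0, 0.0, 90.2]
ft_force: [0.3, -0.7, -0.3]
opening: -0.0002
grasp_force: 0.0
clock: 10.62
ee_pos: [0.4457, 0.2095, 0.0748]
eef_rot: [179.9, -0.0, 90.2]
ft_force: [-8.1, -4.0, 33.2]
opening: 0.0
grasp_force: 16.8
```

```bash
python3 -m creep '[{"tx":0,"ty":0,"tz":-1,"yaw":0,"grip":1},{"tx":0,"ty":0,"tz":-1,"yaw":0,"grip":1},{"tx":0,"ty":0,"tz":-1,"yaw":0,"grip":1},{"tx":0,"ty":0,"tz":-1,"yaw":0,"grip":-1},{"tx":0,"ty":0,"tz":-1,"yaw":0,"grip":-1},{"tx":-0.66,"ty":0.9,"tz":0,"yaw":0,"grip":-1},{"tx":-0.66,"ty":0.9,"tz":0,"yaw":0,"grip":-1},{"tx":-0.66,"ty":0.9,"tz":0,"yaw":0,"grip":-1},{"tx":-0.66,"ty":0.9,"tz":0,"yaw":0,"grip":-1},{"tx":0,"ty":0,"tz":0,"yaw":0,"grip":-1}]'
python3 - <<'E'
from h import *
save('wrist','w1.png');print(np.round(state()['ee_pos'],4),proj('wrist',[.5355,.1435,.163]))
E
```

```text
clock: 11.88
ee_pos: [0.5358, 0.1427, 0.1971]
eef_rot: [-180.0, 0.0, 90.1]
ft_force: [0.3, 0.5, 0.5]
opening: 0.0854
grasp_force: 0.0
[0.535  0.1434 0.1972] (np.float64(322.6142490433523), np.float64(274.2083208920093))
```

View pics/w1.png

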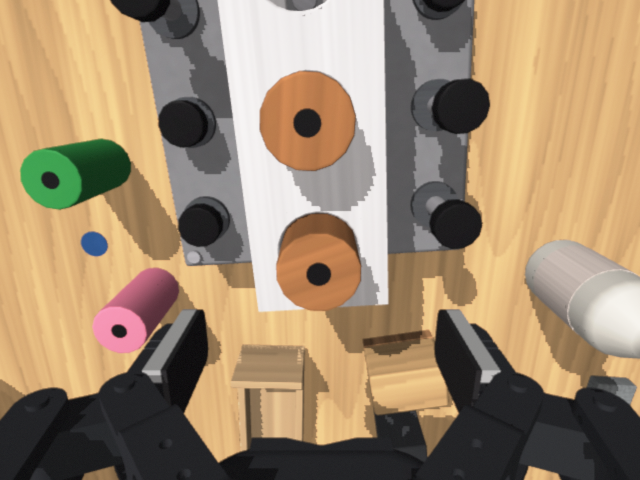

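Both pillars stand proud. Pillar 1's top is at (318,273), predicted at (322,274), so the aim is good. Descend and grip.

```bash
python3 -m creep '[{"tx":0,"ty":0,"tz":0.8,"yaw":0,"grip":-1},{"tx":0,"ty":0,"tz":0.8,"yaw":0,"grip":-1},{"tx":0,"ty":0,"tz":0.8,"yaw":0,"grip":-1},{"tx":0,"ty":0,"tz":0,"yaw":0,"grip":-1},{"tx":0,"ty":0,"tz":0,"yaw":0,"grip":1},{"tx":0,"ty":0,"tz":0,"yaw":0,"grip":1},{"tx":0,"ty":0,"tz":0,"yaw":0,"grip":1},{"tx":0,"ty":0,"tz":0,"yaw":0,"grip":1},{"tx":0,"ty":0,"tz":0,"yaw":0,"grip":1}]'
```

```text
clock: 13.05
ee_pos: [0.5353, 0.1443, 0.1384]
eef_rot: [180.0, -0.0, 90.2]
ft_force: [-1.0, 0.4, 4.2]
opening: 0.0405
grasp_force: 60.1
```

```bash
python3 -m creep '[{"tx":0,"ty":0,"tz":-0.6,"yaw":0,"grip":1},{"tx":0,"ty":0,"tz":-0.9,"yaw":0,"grip":1},{"tx":0,"ty":0,"tz":-0.9,"yaw":0,"grip":1}]'
python3 -m creep '[{"tx":-0.96,"ty":-0.19,"tz":0,"yaw":0,"grip":1},{"tx":-0.96,"ty":-0.19,"tz":0,"yaw":0,"grip":1},{"tx":-0.96,"ty":-0.19,"tz":0,"yaw":0,"grip":1},{"tx":-0.96,"ty":-0.19,"tz":0,"yaw":0,"grip":1},{"tx":-0.96,"ty":-0.19,"tz":0,"yaw":0,"grip":1},{"tx":-0.96,"ty":-0.19,"tz":0,"yaw":0,"grip":1},{"tx":-0.96,"ty":-0.19,"tz":0,"yaw":0,"grip":1},{"tx":-0.96,"ty":-0.19,"tz":0,"yaw":0,"grip":1},{"tx":-0.96,"ty":-0.19,"tz":0,"yaw":0,"grip":1},{"tx":-0.96,"ty":-0.19,"tz":0,"yaw":0.13,"grip":1}]'
python3 -m creep '[{"tx":0,"ty":0,"tz":0,"yaw":0,"grip":1},{"tx":0,"ty":0,"tz":0,"yaw":0,"grip":1}]'
python3 - <<'E'
from h import *
save('wrist','w2.png');print(np.round(state()['ee_pos'],4))
for n in('tray_in','pillar1_mid'):
  for c in('wrist','top','side'):
    if c!='wrist' and n=='tray_in': eyes.snapshot(c)
    print(c,n,[(round(q['p'],2),np.round(q['location'],3).tolist()) for q in eyes.pinpoint(c,n) if q['p']>.2])
from fit import fit
fit('tray_in',(.484,-.191,0))
E
```

```text
clock: 13.42
ee_pos: [0.5349, 0.1441, 0.1993]
eef_rot: [-180.0, 0.0, 90.2]
ft_force: [0.8, -0.2, -0.3]
opening: 0.0402
grasp_force: 60.8
clock: 14.68
ee_pos: [0.4881, -0.0968, 0.1987]
eef_rot: [180.0, 0.0, 89.1]
ft_force: [0.8, -0.3, -0.9]
opening: 0.0403
grasp_force: 60.8
clock: 14.92
ee_pos: [0.4884, -0.0955, 0.1984]
eef_rot: [180.0, -0.0, 89.1]
ft_force: [-0.7, -0.3, -0.3]
opening: 0.0405
grasp_force: 60.8
[ 0.4885 -0.0953  0.1983]
wrist tray_in []
top tray_in []
side tray_in [(0.94, [0.484, -0.192, 0.01])]
wrist pillar1_mid []
top pillar1_mid [(0.66, [0.355, 0.174, 0.036]), (0.54, [0.38, 0.057, 0.032]), (0.31, [0.447, 0.21, 0.075])]
side pillar1_mid [(0.8, [0.489, -0.092, 0.183]), (0.8, [0.38, 0.058, 0.036]), (0.72, [0.351, 0.176, 0.039])]
no mask top tray_in
tray_in [ 0.4828 -0.1915] yaw -1.2 cost 0.012 1
```

View pics/w2.png

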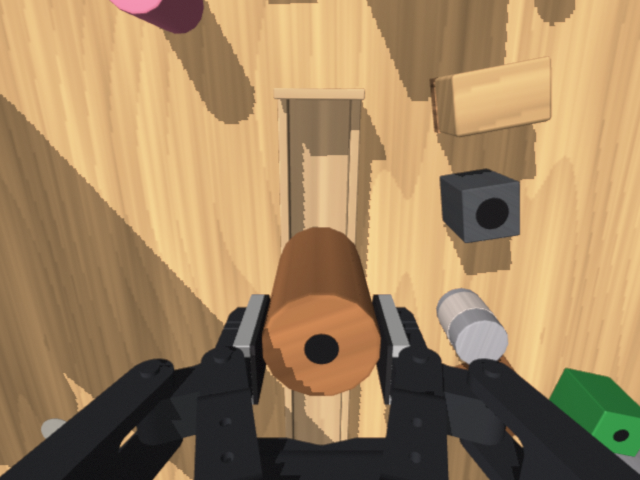

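The wrist view shows the tray walls on both sides of the held pillar: the outer edges are near columns 279 and 361 at row 150. I'll measure the wall lines from pixel profiles.

```bash
python3 - <<'E'
from h import *
im=cv2.imread('pics/w2.png')
g=cv2.cvtColor(im,cv2.COLOR_BGR2GRAY).astype(int)
for r in(110,130,160,200,230):
    print(r,g[r,270:298].tolist(),g[r,340:372].tolist())
    print([np.round(ray('wrist',u,r,.03)[:2],4).tolist() for u in(280,290,348,360)])
E
```

```text
110 [185, 186, 188, 188, 188, 187, 183, 164, 180, 194, 195, 193, 188, 151, 123, 117, 99, 74, 67, 93, 114, 120, 119, 119, 118, 117, 118, 118] [116, 116, 115, 115, 116, 115, 115, 115, 113, 98, 91, 107, 119, 122, 121, 120, 121, 119, 118, 113, 105, 117, 127, 129, 128, 125, 131, 172, 190, 192, 193, 193]
[[0.4586, -0.0218], [0.4661, -0.0219], [0.5095, -0.0226], [0.5185, -0.0227]]
130 [185, 184, 186, 187, 187, 188, 186, 187, 197, 198, 194, 193, 192, 191, 189, 187, 158, 104, 70, 84, 109, 119, 119, 118, 118, 117, 118, 118] [116, 115, 115, 115, 115, 115, 116, 116, 105, 93, 102, 153, 174, 175, 173, 172, 173, 171, 166, 131, 118, 125, 127, 128, 127, 123, 121, 120, 120, 120, 120, 120]
[[0.4579, -0.0363], [0.4655, -0.0364], [0.5096, -0.0371], [0.5187, -0.0373]]
160 [187, 186, 184, 185, 184, 185, 185, 185, 171, 183, 192, 193, 192, 191, 191, 188, 181, 133, 82, 69, 102, 117, 119, 118, 117, 118, 118, 118] [186, 185, 185, 186, 185, 186, 184, 165, 136, 131, 172, 191, 192, 192, 191, 190, 188, 176, 137, 120, 124, 126, 126, 126, 122, 121, 120, 120, 120, 120, 120, 125]
[[0.4568, -0.0589], [0.4646, -0.0591], [0.5097, -0.0598], [0.5191, -0.0599]]
200 [174, 177, 186, 188, 187, 184, 183, 184, 183, 170, 182, 191, 189, 189, 188, 187, 187, 164, 111, 71, 79, 104, 116, 116, 117, 117, 116, 117] [185, 184, 184, 184, 186, 182, 158, 134, 153, 182, 190, 189, 189, 188, 188, 187, 155, 130, 126, 125, 125, 125, 126, 124, 120, 120, 120, 124, 156, 176, 188, 203]
[[0.4552, -0.0909], [0.4633, -0.091], [0.5099, -0.0918], [0.5195, -0.0919]]
230 [187, 184, 180, 179, 178, 175, 171, 168, 164, 171, 175, 186, 190, 190, 189, 188, 187, 185, 147, 93, 72, 100, 115, 117, 116, 115, 117, 117] [183, 183, 184, 184, 181, 159, 134, 152, 180, 189, 189, 188, 187, 188, 185, 147, 123, 125, 125, 124, 124, 125, 127, 129, 131, 132, 134, 143, 191, 211, 213, 212]
[[0.454, -0.1162], [0.4622, -0.1164], [0.51, -0.1171], [0.5199, -0.1173]]
```

```bash
python3 -m creep '[{"tx":0,"ty":-0.1,"tz":0.6,"yaw":0,"grip":1},{"tx":0,"ty":0,"tz":0.9,"yaw":0,"grip":1},{"tx":0,"ty":0,"tz":0.9,"yaw":0,"grip":1},{"tx":0,"ty":0,"tz":0.9,"yaw":0,"grip":1},{"tx":0,"ty":0,"tz":0.8,"yaw":0,"grip":1},{"tx":0,"ty":0,"tz":0.5,"yaw":0,"grip":1},{"tx":0,"ty":0,"tz":0.4,"yaw":0,"grip":1},{"tx":0,"ty":0,"tz":0.3,"yaw":0,"grip":1},{"tx":0,"ty":0,"tz":0,"yaw":0,"grip":1},{"tx":0,"ty":0,"tz":0,"yaw":0,"grip":1}]'
```

```text
clock: 16.73
ee_pos: [0.4862, -0.096, 0.0659]
eef_rot: [180.0, 0.0, 89.1]
ft_force: [-0.4, -0.3, -0.6]
opening: 0.0403
grasp_force: 60.8
```

```bash
python3 -m creep '[{"tx":0,"ty":0,"tz":0.2,"yaw":0,"grip":1},{"tx":0,"ty":0,"tz":0.16,"yaw":0,"grip":1},{"tx":0,"ty":0,"tz":0.1,"yaw":0,"grip":1},{"tx":0,"ty":0,"tz":0,"yaw":0,"grip":1}]'
```

```text
clock: 17.23
ee_pos: [0.4859, -0.096, 0.0551]
eef_rot: [-180.0, 0.0, 89.1]
ft_force: [-7.2, 1.3, 20.9]
opening: 0.0401
grasp_force: 63.3
```

```bash
python3 -m creep '[{"tx":0,"ty":0,"tz":0,"yaw":0,"grip":-1},{"tx":0,"ty":0,"tz":0,"yaw":0,"grip":-1},{"tx":0,"ty":0,"tz":0,"yaw":0,"grip":-1},{"tx":0,"ty":0,"tz":-0.7,"yaw":0,"grip":-1},{"tx":0,"ty":0,"tz":-1,"yaw":0,"grip":-1},{"tx":0,"ty":0,"tz":-1,"yaw":0,"grip":-1},{"tx":0,"ty":0,"tz":-1,"yaw":0,"grip":-1},{"tx":0,"ty":0,"tz":-1,"yaw":0,"grip":-1},{"tx":0,"ty":0,"tz":-1,"yaw":0,"grip":-1},{"tx":0.96,"ty":0.13,"tz":0,"yaw":0,"grip":-1}]'
python3 - <<'E'
from h import *
eyes.snapshot('side')
print([(round(q['p'],2),np.round(q['location'],3).tolist()) for q in eyes.pinpoint('side','pillar1_mid') if q['p']>.2])
E
python3 -m creep '[{"tx":0.96,"ty":0.16,"tz":0,"yaw":0,"grip":-1},{"tx":0.96,"ty":0.16,"tz":0,"yaw":0,"grip":-1},{"tx":0.96,"ty":0.16,"tz":0,"yaw":0,"grip":-1},{"tx":0.96,"ty":0.16,"tz":0,"yaw":0,"grip":-1},{"tx":0.96,"ty":0.16,"tz":0,"yaw":0,"grip":-1},{"tx":0.96,"ty":0.16,"tz":0,"yaw":0,"grip":-1},{"tx":0.96,"ty":0.16,"tz":0,"yaw":0,"grip":-1},{"tx":0.96,"ty":0.16,"tz":0,"yaw":0,"grip":-1},{"tx":0.96,"ty":0.16,"tz":0,"yaw":0,"grip":-1}]'
```

```text
clock: 18.48
ee_pos: [0.4904, -0.0727, 0.1982]
eef_rot: [179.8, 0.0, 89.0]
ft_force: [0.3, 0.7, -0.6]
opening: 0.0854
grasp_force: 0.0
[(0.88, [0.379, 0.058, 0.036]), (0.8, [0.485, -0.094, 0.042])]
clock: 19.7
ee_pos: [0.529, 0.1437, 0.196]
eef_rot: [-180.0, 0.0, 89.1]
ft_force: [0.8, -0.2, -0.0]
opening: 0.0854
grasp_force: 0.0
```

```bash
python3 -m creep '[{"tx":0.94,"ty":0.01,"tz":0,"yaw":0,"grip":-1},{"tx":0.94,"ty":0.01,"tz":0,"yaw":0,"grip":-1},{"tx":0.94,"ty":0,"tz":0,"yaw":0,"grip":-1},{"tx":0,"ty":0,"tz":0,"yaw":0,"grip":-1},{"tx":0,"ty":0,"tz":0,"yaw":0,"grip":-1}]'
python3 - <<'E'
from h import *
im=save('wrist','w3.png')
r=eyes.cut_out('wrist','pillar1_mid')
for q in r[:4]:
    p=np.argwhere(q['pixels']);print(round(q['p'],2),len(p),p.min(0),p.max(0))
print(np.round(state()['ee_pos'],4),proj('wrist',[.5306,.2141,.165]))
E
```

```text
clock: 20.32
ee_pos: [0.5306, 0.2131, 0.1962]
eef_rot: [-180.0, 0.0, 89.1]
ft_force: [-0.6, -0.5, -1.2]
opening: 0.0856
grasp_force: 0.0
0.75 4993 [222  51] [305 149]
0.5 2605 [104 133] [156 197]
[0.5307 0.213  0.1964] (np.float64(321.34958026810807), np.float64(274.7001809303952))
```

```bash
python3 -m creep '[{"tx":0.02,"ty":0,"tz":0.8,"yaw":0,"grip":-1},{"tx":0,"ty":0,"tz":0.8,"yaw":0,"grip":-1},{"tx":0,"ty":0,"tz":0.74,"yaw":0,"grip":-1},{"tx":0,"ty":0,"tz":0,"yaw":0,"grip":1},{"tx":0,"ty":0,"tz":0,"yaw":0,"grip":1},{"tx":0,"ty":0,"tz":0,"yaw":0,"grip":1},{"tx":0,"ty":0,"tz":0,"yaw":0,"grip":1},{"tx":0,"ty":0,"tz":0,"yaw":0,"grip":1}]'
python3 -m creep '[{"tx":0,"ty":0,"tz":-0.6,"yaw":0,"grip":1},{"tx":0,"ty":0,"tz":-0.9,"yaw":0,"grip":1},{"tx":0,"ty":0,"tz":-0.9,"yaw":0,"grip":1},{"tx":-0.96,"ty":-0.16,"tz":0,"yaw":0,"grip":1},{"tx":-0.96,"ty":-0.16,"tz":0,"yaw":0,"grip":1},{"tx":-0.96,"ty":-0.16,"tz":0,"yaw":0,"grip":1},{"tx":-0.96,"ty":-0.16,"tz":0,"yaw":0,"grip":1},{"tx":-0.96,"ty":-0.16,"tz":0,"yaw":0,"grip":1},{"tx":-0.96,"ty":-0.16,"tz":0,"yaw":0,"grip":1},{"tx":-0.96,"ty":-0.16,"tz":0,"yaw":0,"grip":1}]'
```

```text
clock: 21.42
ee_pos: [0.531, 0.2145, 0.1387]
eef_rot: [179.9, -0.0, 89.1]
ft_force: [0.5, -0.2, 3.4]
opening: 0.0406
grasp_force: 60.3
clock: 22.68
ee_pos: [0.4997, 0.0462, 0.1987]
eef_rot: [180.0, -0.0, 89.1]
ft_force: [1.1, -0.6, -0.9]
opening: 0.0408
grasp_force: 60.9
```

```bash
python3 -m creep '[{"tx":-0.9,"ty":-0.12,"tz":0,"yaw":0,"grip":1},{"tx":-0.9,"ty":-0.11,"tz":0,"yaw":0,"grip":1},{"tx":-0.9,"ty":-0.11,"tz":0,"yaw":0,"grip":1},{"tx":-0.85,"ty":-0.11,"tz":0,"yaw":0,"grip":1},{"tx":0,"ty":0,"tz":0,"yaw":0,"grip":1},{"tx":0,"ty":0,"tz":0.8,"yaw":0,"grip":1},{"tx":0,"ty":0,"tz":0.8,"yaw":0,"grip":1},{"tx":0,"ty":0,"tz":0,"yaw":0,"grip":1}]'
```

```text
clock: 23.68
ee_pos: [0.4866, -0.0409, 0.1574]
eef_rot: [-179.9, -0.0, 89.1]
ft_force: [0.4, -0.0, -1.5]
opening: 0.0403
grasp_force: 60.9
```

```bash
python3 -m creep '[{"tx":-0.15,"ty":0.02,"tz":0.4,"yaw":0,"grip":1},{"tx":0,"ty":0,"tz":0.8,"yaw":0,"grip":1},{"tx":0,"ty":0,"tz":0.8,"yaw":0,"grip":1},{"tx":0,"ty":0,"tz":0.8,"yaw":0,"grip":1},{"tx":0,"ty":0,"tz":0.5,"yaw":0,"grip":1},{"tx":0,"ty":0,"tz":0.3,"yaw":0,"grip":1},{"tx":0,"ty":0,"tz":0.2,"yaw":0,"grip":1},{"tx":0,"ty":0,"tz":0.2,"yaw":0,"grip":1},{"tx":0,"ty":0,"tz":0,"yaw":0,"grip":1}]'
```

```text
clock: 24.8
ee_pos: [0.4877, -0.0454, 0.058]
eef_rot: [-180.0, -0.0, 89.1]
ft_force: [0.4, -0.5, -0.6]
opening: 0.0403
grasp_force: 60.9
```

```bash
python3 -m creep '[{"tx":0,"ty":0,"tz":0.1,"yaw":0,"grip":1},{"tx":0,"ty":0,"tz":0.02,"yaw":0,"grip":-1},{"tx":0,"ty":0,"tz":0,"yaw":0,"grip":-1},{"tx":0,"ty":0,"tz":0,"yaw":0,"grip":-1},{"tx":0,"ty":0,"tz":-0.8,"yaw":0,"grip":-1},{"tx":0,"ty":0,"tz":-1,"yaw":0,"grip":-1},{"tx":0,"ty":0,"tz":-1,"yaw":0,"grip":-1},{"tx":0,"ty":0,"tz":-1,"yaw":0,"grip":1},{"tx":0,"ty":0,"tz":-1,"yaw":0,"grip":1},{"tx":0,"ty":0,"tz":-1,"yaw":0,"grip":1}]'
python3 -m creep '[{"tx":0.97,"ty":0.64,"tz":0,"yaw":0,"grip":1},{"tx":0.97,"ty":0.64,"tz":0,"yaw":0,"grip":1},{"tx":0.97,"ty":0.64,"tz":0,"yaw":0,"grip":1},{"tx":0.97,"ty":0.64,"tz":0,"yaw":0,"grip":1},{"tx":0.97,"ty":0.64,"tz":0,"yaw":0,"grip":1},{"tx":0.97,"ty":0.64,"tz":0,"yaw":0,"grip":1},{"tx":0.97,"ty":0.64,"tz":0,"yaw":0,"grip":1},{"tx":0.97,"ty":0.64,"tz":0,"yaw":0,"grip":1},{"tx":0,"ty":0,"tz":0,"yaw":0,"grip":1},{"tx":0,"ty":0,"tz":0,"yaw":0,"grip":1}]'
```

```text
clock: 26.05
ee_pos: [0.4876, -0.0454, 0.201]
eef_rot: [180.0, 0.0, 89.1]
ft_force: [-0.7, -0.4, -0.8]
opening: 0.0318
grasp_force: 0.0
clock: 27.3
ee_pos: [0.6184, 0.146, 0.1999]
eef_rot: [-180.0, 0.0, 89.1]
ft_force: [-0.3, 0.4, 0.4]
opening: 0.0
grasp_force: 0.0
```

```bash
python3 -m creep '[{"tx":0.2,"ty":0.01,"tz":0.85,"yaw":0,"grip":1},{"tx":0,"ty":0,"tz":0.85,"yaw":0,"grip":1},{"tx":0,"ty":0,"tz":0.85,"yaw":0,"grip":1},{"tx":0,"ty":0,"tz":0.85,"yaw":0,"grip":1},{"tx":0,"ty":0,"tz":0.4,"yaw":0,"grip":1},{"tx":0,"ty":0,"tz":0.4,"yaw":0,"grip":1},{"tx":0,"ty":0,"tz":0.4,"yaw":0,"grip":1},{"tx":0,"ty":0,"tz":0.3,"yaw":0,"grip":1},{"tx":0,"ty":0,"tz":0,"yaw":0,"grip":1},{"tx":0,"ty":0,"tz":0,"yaw":0,"grip":1}]'
python3 -m creep '[{"tx":0,"ty":0,"tz":0.1,"yaw":0,"grip":1},{"tx":0,"ty":0,"tz":0,"yaw":0,"grip":1}]'
```

```text
clock: 28.55
ee_pos: [0.6194, 0.1514, 0.0781]
eef_rot: [179.9, -0.0, 89.1]
ft_force: [-0.3, -0.1, 0.5]
opening: 0.0002
grasp_force: 0.0
clock: 28.8
ee_pos: [0.6195, 0.1515, 0.0754]
eef_rot: [179.9, -0.0, 89.1]
ft_force: [1.1, -0.3, 2.8]
opening: -0.0001
grasp_force: 1.5
```

```bash
python3 -m creep '[{"tx":0,"ty":0,"tz":0.05,"yaw":0,"grip":1},{"tx":0,"ty":0,"tz":0,"yaw":0,"grip":1}]'
python3 -m creep '[{"tx":0,"ty":0,"tz":-0.9,"yaw":0,"grip":1},{"tx":0,"ty":0,"tz":-0.9,"yaw":0,"grip":1},{"tx":0.92,"ty":-0.09,"tz":0,"yaw":0,"grip":1},{"tx":0.92,"ty":-0.09,"tz":0,"yaw":0,"grip":1},{"tx":0.92,"ty":-0.09,"tz":0,"yaw":0,"grip":1},{"tx":0,"ty":0,"tz":0,"yaw":0,"grip":1},{"tx":0,"ty":0,"tz":0.4,"yaw":0,"grip":1},{"tx":0,"ty":0,"tz":0.4,"yaw":0,"grip":1},{"tx":0,"ty":0,"tz":0.4,"yaw":0,"grip":1},{"tx":0,"ty":0,"tz":0.4,"yaw":0,"grip":1}]'
python3 -m creep '[{"tx":0,"ty":0,"tz":0.18,"yaw":0,"grip":1},{"tx":0,"ty":0,"tz":0,"yaw":0,"grip":1},{"tx":0,"ty":0,"tz":0,"yaw":0,"grip":1}]'
```

```text
clock: 29.05
ee_pos: [0.6197, 0.1515, 0.0749]
eef_rot: [179.9, -0.0, 89.1]
ft_force: [-0.9, -1.0, 11.7]
opening: -0.0
grasp_force: 5.6
clock: 30.3
ee_pos: [0.6137, 0.2207, 0.0784]
eef_rot: [180.0, -0.1, 89.0]
ft_force: [-1.6, 4.4, 5.6]
opening: -0.0
grasp_force: 2.9
clock: 30.68
ee_pos: [0.6137, 0.2205, 0.0749]
eef_rot: [180.0, -0.0, 89.0]
ft_force: [-3.0, 2.7, 10.6]
opening: -0.0001
grasp_force: 5.3
```

```bash
python3 -m creep '[{"tx":0,"ty":0,"tz":-1,"yaw":0,"grip":1},{"tx":0,"ty":0,"tz":-1,"yaw":0,"grip":-1},{"tx":0,"ty":0,"tz":-1,"yaw":0,"grip":-1},{"tx":0,"ty":0,"tz":-1,"yaw":0,"grip":-1},{"tx":0,"ty":0,"tz":-1,"yaw":0,"grip":-1}]'
python3 - <<'E'
from fit import *
for c in('top','side'):
    save(c,c+'2.png')
    print([(round(q['p'],2),np.round(q['location'],3).tolist()) for q in eyes.pinpoint(c,'pillar1_mid') if q['p']>.3])
    for n in('return1_top','press1_top'): print(n,[(round(q['p'],2),np.round(q['location'],3).tolist()) for q in eyes.pinpoint(c,n) if q['p']>.3])
for n in('sander_mid','stop_mid','tin_mid','block_mid'):
    for c in('top','side'):
        print(c,n,[(round(q['p'],2),np.round(q['location'],3).tolist()) for q in eyes.pinpoint(c,n) if q['p']>.3])
for n,x in [('sander_mid',(.613,-.016)),('stop_mid',(.615,-.093)),('tin_mid',(.619,-.204)),('block_mid',(.648,-.281))]:
    for c in('top','side'): fit(n,x,(c,))
E
```

```text
clock: 31.3
ee_pos: [0.6133, 0.2197, 0.1992]
eef_rot: [-179.9, 0.0, 89.0]
ft_force: [-0.3, -0.1, 0.1]
opening: 0.0726
grasp_force: 0.0
[(0.55, [0.481, -0.095, 0.041]), (0.5, [0.381, 0.057, 0.036])]
return1_top [(0.68, [0.619, 0.152, 0.077])]
press1_top [(0.55, [0.447, 0.139, 0.112]), (0.49, [0.754, 0.076, 0.007])]
[(0.77, [0.352, 0.176, 0.038]), (0.76, [0.38, 0.055, 0.037]), (0.62, [0.652, -0.283, 0.034]), (0.56, [0.487, -0.095, 0.042])]
return1_top [(0.44, [0.622, 0.151, 0.077])]
press1_top [(0.68, [0.447, 0.14, 0.106])]
top sander_mid [(0.76, [0.615, -0.017, 0.029])]
side sander_mid [(0.77, [0.614, -0.014, 0.032]), (0.4, [0.483, -0.191, 0.009])]
top stop_mid [(0.91, [0.616, -0.094, 0.032])]
side stop_mid [(0.67, [0.615, -0.094, 0.031])]
top tin_mid [(0.6, [0.62, -0.202, 0.03])]
side tin_mid [(0.6, [0.616, -0.204, 0.029])]
top block_mid [(0.91, [0.65, -0.283, 0.03]), (0.66, [0.752, -0.296, 0.032]), (0.32, [0.534, 0.213, 0.134])]
side block_mid [(0.72, [0.752, -0.298, 0.027]), (0.6, [0.654, -0.284, 0.034])]
sander_mid [ 0.6132 -0.0146] yaw 8.4 cost 0.117 1
sander_mid [ 0.6117 -0.0124] yaw 31.1 cost 0.153 1
stop_mid [ 0.6154 -0.0948] yaw -86.0 cost 0.065 1
stop_mid [ 0.6124 -0.0947] yaw -5.9 cost 0.075 1
tin_mid [ 0.6204 -0.2055] yaw 64.7 cost 0.126 1
tin_mid [ 0.6195 -0.203 ] yaw -45.1 cost 0.1 1
block_mid [ 0.6506 -0.2808] yaw 24.1 cost 0.047 1
block_mid [ 0.6512 -0.2797] yaw 29.1 cost 0.091 1
```

View pics/side2.png

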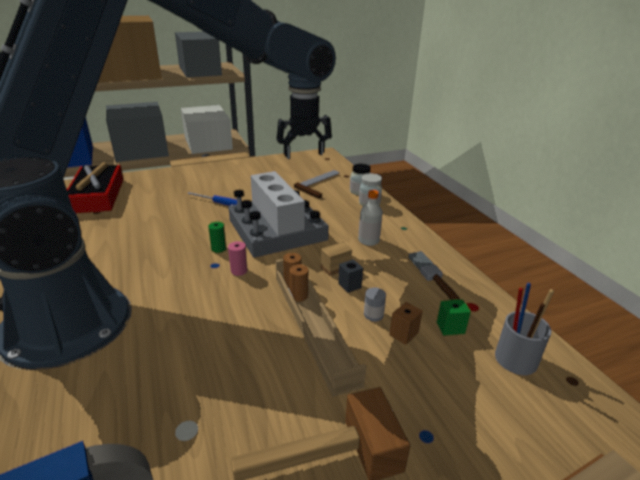

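Both pillars stand in the tray at (293,265) and (300,282), and the press knobs are up again. Next is the stop.

```bash
python3 -m creep '[{"tx":-0.98,"ty":0,"tz":0,"yaw":0,"grip":-1},{"tx":-0.98,"ty":0,"tz":0,"yaw":0,"grip":-1},{"tx":-0.98,"ty":0,"tz":0,"yaw":0,"grip":-1},{"tx":-0.98,"ty":0,"tz":0,"yaw":0,"grip":-1},{"tx":-0.98,"ty":0,"tz":0,"yaw":0,"grip":-1},{"tx":-0.98,"ty":0,"tz":0,"yaw":0,"grip":-1},{"tx":-0.98,"ty":0,"tz":0,"yaw":0,"grip":-1},{"tx":-0.98,"ty":0,"tz":0,"yaw":0,"grip":-1},{"tx":-0.98,"ty":0,"tz":0,"yaw":0,"grip":-1},{"tx":-0.98,"ty":0,"tz":0,"yaw":0,"grip":-1}]'
python3 -m creep '[{"tx":-0.9,"ty":0,"tz":0,"yaw":0,"grip":-1},{"tx":-0.9,"ty":0,"tz":0,"yaw":0,"grip":-1},{"tx":-0.9,"ty":0.06,"tz":0,"yaw":0,"grip":-1},{"tx":0,"ty":0.2,"tz":0,"yaw":0,"grip":-1},{"tx":0,"ty":0,"tz":0,"yaw":0,"grip":-1}]'
python3 - <<'E'
from fit import *
save('wrist','w4.png')
for n,x in [('sander_mid',(.614,-.0155)),('stop_mid',(.6155,-.0945)),('tin_mid',(.619,-.204)),('block_mid',(.650,-.281))]:
    fit(n,x,('wrist',))
print(np.round(state()['ee_pos'],4))
E
```

```text
clock: 33.75
ee_pos: [0.609, -0.0267, 0.1994]
eef_rot: [180.0, 0.0, 89.0]
ft_force: [0.1, -0.1, 0.7]
opening: 0.0853
grasp_force: 0.0
clock: 34.38
ee_pos: [0.6153, -0.0918, 0.1991]
eef_rot: [-180.0, -0.0, 89.1]
ft_force: [0.8, 0.6, -0.0]
opening: 0.0853
grasp_force: 0.0
sander_mid [ 0.6113 -0.0146] yaw 9.5 cost 0.019 1
stop_mid [ 0.6125 -0.0946] yaw 8.1 cost 0.021 1
tin_mid [ 0.6177 -0.2052] yaw -57.0 cost 0.043 1
block_mid [ 0.649  -0.2809] yaw 23.3 cost 0.074 1
[ 0.6149 -0.0915  0.1993]
```

View pics/w4.png

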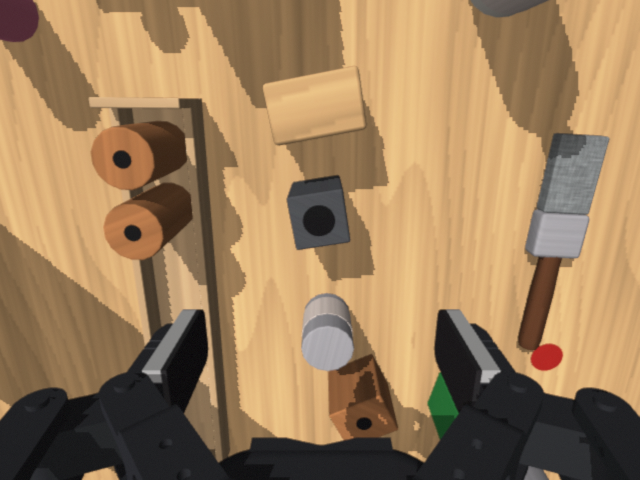

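```bash
python3 -m creep '[{"tx":-0.12,"ty":-0.05,"tz":0.9,"yaw":0,"grip":-1},{"tx":0,"ty":0,"tz":0.95,"yaw":-0.5,"grip":-1},{"tx":0,"ty":0,"tz":0.95,"yaw":-0.55,"grip":-1},{"tx":0,"ty":0,"tz":1,"yaw":0,"grip":-1},{"tx":0,"ty":0,"tz":1,"yaw":0,"grip":-1},{"tx":0,"ty":0,"tz":1,"yaw":0,"grip":-1},{"tx":0,"ty":0,"tz":0.7,"yaw":0,"grip":-1},{"tx":0,"ty":0,"tz":0.3,"yaw":0,"grip":-1},{"tx":0,"ty":0,"tz":0,"yaw":0,"grip":1}]'
python3 -m creep '[{"tx":0,"ty":0,"tz":0,"yaw":0,"grip":1},{"tx":0,"ty":0,"tz":0,"yaw":0,"grip":1},{"tx":0,"ty":0,"tz":0,"yaw":0,"grip":1},{"tx":0,"ty":0,"tz":0,"yaw":0,"grip":1},{"tx":0,"ty":0,"tz":0,"yaw":0,"grip":1}]'
```

```text
clock: 35.75
ee_pos: [0.6137, -0.0949, 0.0293]
eef_rot: [-180.0, -0.0, 98.1]
ft_force: [1.0, -0.1, -0.1]
opening: 0.0699
grasp_force: 0.0
clock: 36.38
ee_pos: [0.6142, -0.0951, 0.0303]
eef_rot: [179.9, 0.0, 98.1]
ft_force: [-1.9, 0.2, 6.3]
opening: 0.041
grasp_force: 62.1
```

```bash
python3 -m creep '[{"tx":0,"ty":0,"tz":-0.6,"yaw":0,"grip":1},{"tx":0,"ty":0,"tz":-1,"yaw":0.55,"grip":1},{"tx":0,"ty":0,"tz":-1,"yaw":0.55,"grip":1},{"tx":0,"ty":0,"tz":-1,"yaw":0,"grip":1},{"tx":-0.88,"ty":-0.85,"tz":-0.4,"yaw":0,"grip":1},{"tx":-0.88,"ty":-0.85,"tz":0,"yaw":0,"grip":1},{"tx":-0.88,"ty":-0.85,"tz":0,"yaw":0,"grip":1},{"tx":-0.88,"ty":-0.85,"tz":0,"yaw":0,"grip":1},{"tx":-0.88,"ty":-0.85,"tz":0,"yaw":0,"grip":1},{"tx":-0.88,"ty":-0.85,"tz":0,"yaw":0,"grip":1}]'
python3 -m creep '[{"tx":0,"ty":0,"tz":0,"yaw":0,"grip":1},{"tx":0,"ty":0,"tz":0,"yaw":0,"grip":1}]'
python3 - <<'E'
from h import *
save('wrist','w5.png');m=eyes.camera_model('wrist');import pickle;pickle.dump(m,open('m5.pkl','wb'))
E
```

```text
clock: 37.62
ee_pos: [0.4823, -0.2245, 0.13]
eef_rot: [180.0, 0.0, 88.7]
ft_force: [1.8, -0.7, -3.4]
opening: 0.041
grasp_force: 61.7
clock: 37.88
ee_pos: [0.4835, -0.2238, 0.1298]
eef_rot: [180.0, 0.0, 88.6]
ft_force: [0.9, -0.1, -3.3]
opening: 0.0412
grasp_force: 61.8
```

View pics/w5.png

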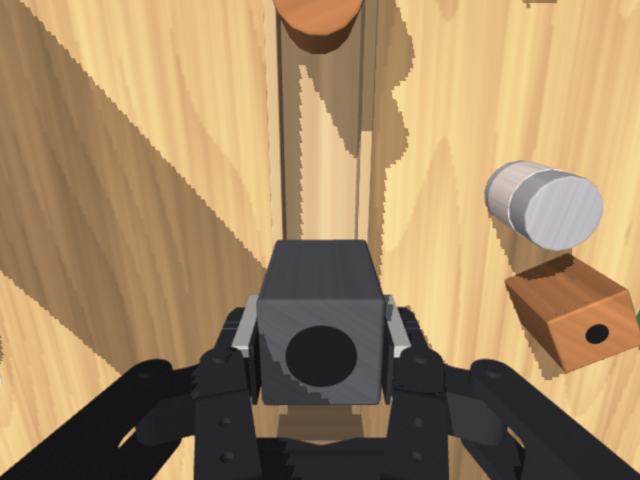

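```bash
python3 - <<'E'
from h import *;import pickle
m=pickle.load(open('m5.pkl','rb'));g=cv2.cvtColor(cv2.imread('pics/w5.png'),cv2.COLOR_BGR2GRAY).astype(int)
for r in(180,220):
    print(r,g[r,262:292].tolist(),g[r,345:380].tolist())
    print([np.round(ray('',u,r,.03,m)[:2],4).tolist() for u in(270,280,360,370)])
E
```

```text
180 [208, 207, 205, 203, 201, 197, 195, 193, 204, 206, 202, 202, 202, 201, 200, 198, 199, 197, 162, 106, 71, 71, 81, 109, 122, 122, 123, 123, 123, 124] [201, 200, 198, 197, 196, 195, 195, 195, 195, 195, 184, 151, 132, 135, 160, 192, 201, 202, 201, 201, 200, 199, 199, 195, 180, 138, 124, 128, 129, 133, 138, 144, 146, 148, 145]
[[0.4527, -0.1889], [0.4589, -0.189], [0.5083, -0.1902], [0.5144, -0.1903]]
220 [205, 206, 208, 210, 210, 207, 206, 203, 198, 179, 190, 203, 203, 202, 202, 201, 200, 200, 200, 172, 114, 75, 67, 78, 107, 121, 122, 123, 123, 124] [201, 199, 198, 195, 195, 195, 195, 196, 195, 184, 151, 130, 138, 185, 202, 203, 202, 202, 201, 201, 201, 199, 195, 158, 131, 127, 127, 129, 129, 132, 134, 137, 140, 143, 144]
[[0.451, -0.2146], [0.4574, -0.2148], [0.5085, -0.216], [0.5148, -0.2161]]
```

```bash
python3 -m creep '[{"tx":0,"ty":-0.03,"tz":0.6,"yaw":0,"grip":1},{"tx":0,"ty":0,"tz":0.8,"yaw":0,"grip":1},{"tx":0,"ty":0,"tz":0.8,"yaw":0,"grip":1},{"tx":0,"ty":0,"tz":0.6,"yaw":0,"grip":1},{"tx":0,"ty":0,"tz":0.4,"yaw":0,"grip":1},{"tx":0,"ty":0,"tz":0.3,"yaw":0,"grip":1},{"tx":0,"ty":0,"tz":0.16,"yaw":0,"grip":1},{"tx":0,"ty":0,"tz":0,"yaw":0,"grip":1}]'
python3 -m creep '[{"tx":0,"ty":0,"tz":0.06,"yaw":0,"grip":1},{"tx":0,"ty":0,"tz":0,"yaw":0,"grip":1}]'
```

```text
clock: 38.92
ee_pos: [0.4824, -0.224, 0.0378]
eef_rot: [180.0, 0.0, 88.7]
ft_force: [-0.0, -0.3, -3.7]
opening: 0.0408
grasp_force: 61.7
clock: 39.17
ee_pos: [0.4824, -0.224, 0.0365]
eef_rot: [180.0, 0.0, 88.7]
ft_force: [0.4, 0.1, -3.1]
opening: 0.0408
grasp_force: 61.7
```

```bash
python3 -m creep '[{"tx":0,"ty":0,"tz":0.05,"yaw":0,"grip":1},{"tx":0,"ty":0,"tz":0,"yaw":0,"grip":-1},{"tx":0,"ty":0,"tz":0,"yaw":0,"grip":-1},{"tx":0,"ty":0,"tz":0,"yaw":0,"grip":-1},{"tx":0,"ty":0,"tz":-0.8,"yaw":0,"grip":-1},{"tx":0,"ty":0,"tz":-1,"yaw":0,"grip":-1},{"tx":0,"ty":0,"tz":-1,"yaw":0,"grip":-1},{"tx":0,"ty":0,"tz":-1,"yaw":0,"grip":-1},{"tx":0,"ty":0,"tz":-1,"yaw":0,"grip":-1},{"tx":0,"ty":0,"tz":-1,"yaw":0,"grip":-1}]'
python3 -m creep '[{"tx":0.14,"ty":0.9,"tz":0,"yaw":0,"grip":-1},{"tx":0.15,"ty":0.9,"tz":0,"yaw":0,"grip":-1},{"tx":0.15,"ty":0.9,"tz":0,"yaw":0,"grip":-1},{"tx":0.15,"ty":0.9,"tz":0,"yaw":0,"grip":-1},{"tx":0.15,"ty":0.9,"tz":0,"yaw":0,"grip":-1},{"tx":0.15,"ty":0.9,"tz":0,"yaw":0,"grip":-1},{"tx":0,"ty":0,"tz":0,"yaw":0,"grip":-1},{"tx":0,"ty":0,"tz":0,"yaw":0,"grip":-1}]'
python3 - <<'E'
from fit import *
save('wrist','w6.png')
for n,x in [('tin_mid',(.618,-.205)),('stop_mid',(.4825,-.224)),('block_mid',(.650,-.281))]:
    fit(n,x,('wrist',))
eyes.snapshot('side')
for n in('tin_mid','stop_mid','block_mid'):print(n,[(round(q['p'],2),np.round(q['location'],3).tolist()) for q in eyes.pinpoint('side',n) if q['p']>.3])
print(np.round(state()['ee_pos'],4))
E
```

```text
clock: 40.42
ee_pos: [0.4823, -0.2239, 0.1808]
eef_rot: [-180.0, -0.0, 88.7]
ft_force: [0.3, 0.2, 0.1]
opening: 0.0853
grasp_force: 0.0
clock: 41.42
ee_pos: [0.6172, -0.2049, 0.1798]
eef_rot: [-180.0, -0.0, 88.7]
ft_force: [-0.4, -0.9, 0.6]
opening: 0.0857
grasp_force: 0.0
tin_mid [ 0.6181 -0.2061] yaw -72.6 cost 0.034 1
stop_mid [ 0.478  -0.2267] yaw -92.0 cost 0.047 1
block_mid [ 0.65   -0.2824] yaw 24.9 cost 0.022 1
tin_mid [(0.74, [0.616, -0.206, 0.03])]
stop_mid [(0.76, [0.485, -0.224, 0.035]), (0.63, [0.444, 0.207, 0.114]), (0.49, [0.535, 0.146, 0.135])]
block_mid [(0.62, [0.752, -0.299, 0.029]), (0.57, [0.649, -0.28, 0.034])]
[ 0.6177 -0.2049  0.1802]
```

```bash
python3 -m creep '[{"tx":-0.04,"ty":0.01,"tz":0.9,"yaw":0,"grip":-1},{"tx":0,"ty":0,"tz":1,"yaw":0,"grip":-1},{"tx":0,"ty":0,"tz":1,"yaw":0,"grip":-1},{"tx":0,"ty":0,"tz":1,"yaw":0,"grip":-1},{"tx":0,"ty":0,"tz":1,"yaw":0,"grip":-1},{"tx":0,"ty":0,"tz":0.8,"yaw":0,"grip":-1},{"tx":0,"ty":0,"tz":0.3,"yaw":0,"grip":-1},{"tx":0,"ty":0,"tz":0,"yaw":0,"grip":-1}]'
python3 -m creep '[{"tx":0,"ty":0,"tz":0,"yaw":0,"grip":1},{"tx":0,"ty":0,"tz":0,"yaw":0,"grip":1},{"tx":0,"ty":0,"tz":0,"yaw":0,"grip":1},{"tx":0,"ty":0,"tz":0,"yaw":0,"grip":1},{"tx":0,"ty":0,"tz":0,"yaw":0,"grip":1}]'
```

```text
clock: 42.82
ee_pos: [0.6181, -0.2059, 0.03]
eef_rot: [-180.0, -0.0, 88.7]
ft_force: [-0.0, 0.4, 0.7]
opening: 0.086
grasp_force: 0.0
clock: 43.45
ee_pos: [0.6185, -0.206, 0.031]
eef_rot: [179.9, 0.0, 88.7]
ft_force: [-1.2, -0.4, 4.9]
opening: 0.0427
grasp_force: 60.7
```

```bash
python3 -m creep '[{"tx":0,"ty":0,"tz":-0.6,"yaw":0,"grip":1},{"tx":0,"ty":0,"tz":-1,"yaw":0,"grip":1},{"tx":0,"ty":0,"tz":-1,"yaw":0,"grip":1},{"tx":0,"ty":0,"tz":-1,"yaw":0,"grip":1},{"tx":-0.49,"ty":-0.9,"tz":-0.4,"yaw":0,"grip":1},{"tx":-0.49,"ty":-0.9,"tz":0,"yaw":0,"grip":1},{"tx":-0.49,"ty":-0.9,"tz":0,"yaw":0,"grip":1},{"tx":-0.49,"ty":-0.9,"tz":0,"yaw":0,"grip":1},{"tx":-0.49,"ty":-0.9,"tz":0,"yaw":0,"grip":1},{"tx":-0.49,"ty":-0.9,"tz":0,"yaw":0,"grip":1}]'
python3 -m creep '[{"tx":0,"ty":0,"tz":0,"yaw":0,"grip":1},{"tx":0,"ty":0,"tz":0.6,"yaw":0,"grip":1},{"tx":0,"ty":0,"tz":0.6,"yaw":0,"grip":1},{"tx":0,"ty":0,"tz":0.4,"yaw":0,"grip":1},{"tx":0,"ty":0,"tz":0,"yaw":0,"grip":1},{"tx":0,"ty":0,"tz":0,"yaw":0,"grip":1}]'
```

```text
clock: 44.7
ee_pos: [0.4807, -0.2765, 0.1309]
eef_rot: [180.0, 0.0, 88.7]
ft_force: [0.1, -0.4, -2.4]
opening: 0.0421
grasp_force: 61.3
clock: 45.45
ee_pos: [0.4816, -0.2762, 0.0902]
eef_rot: [180.0, 0.0, 88.7]
ft_force: [0.2, -0.1, -1.6]
opening: 0.0427
grasp_force: 61.3
```

```bash
python3 -m creep '[{"tx":0,"ty":0,"tz":0.6,"yaw":0,"grip":1},{"tx":0,"ty":0,"tz":0.6,"yaw":0,"grip":1},{"tx":0,"ty":0,"tz":0.4,"yaw":0,"grip":1},{"tx":0,"ty":0,"tz":0.3,"yaw":0,"grip":1},{"tx":0,"ty":0,"tz":0.2,"yaw":0,"grip":1},{"tx":0,"ty":0,"tz":0,"yaw":0,"grip":1},{"tx":0,"ty":0,"tz":0,"yaw":0,"grip":1}]'
```

```text
clock: 46.32
ee_pos: [0.4815, -0.2762, 0.0377]
eef_rot: [180.0, 0.0, 88.7]
ft_force: [-0.1, 0.2, -0.9]
opening: 0.0426
grasp_force: 61.3
```

```bash
python3 -m creep '[{"tx":0,"ty":0,"tz":0.04,"yaw":0,"grip":1},{"tx":0,"ty":0,"tz":0,"yaw":0,"grip":-1},{"tx":0,"ty":0,"tz":0,"yaw":0,"grip":-1},{"tx":0,"ty":0,"tz":0,"yaw":0,"grip":-1},{"tx":0,"ty":0,"tz":-0.8,"yaw":0,"grip":-1},{"tx":0,"ty":0,"tz":-1,"yaw":0,"grip":-1},{"tx":0,"ty":0,"tz":-1,"yaw":0,"grip":-1},{"tx":0,"ty":0,"tz":-1,"yaw":0,"grip":-1},{"tx":0,"ty":0,"tz":-1,"yaw":0,"grip":-1},{"tx":0,"ty":0,"tz":-1,"yaw":0,"grip":-1}]'
python3 -m creep '[{"tx":0,"ty":0.97,"tz":0,"yaw":0,"grip":-1},{"tx":0,"ty":0.97,"tz":0,"yaw":0,"grip":-1},{"tx":0,"ty":0.97,"tz":0,"yaw":0,"grip":-1},{"tx":0,"ty":0.97,"tz":0,"yaw":0,"grip":-1},{"tx":0,"ty":0.97,"tz":0,"yaw":0,"grip":-1},{"tx":0,"ty":0.97,"tz":0,"yaw":0,"grip":-1},{"tx":0,"ty":0.93,"tz":0,"yaw":0,"grip":-1},{"tx":0,"ty":0,"tz":0,"yaw":1,"grip":-1},{"tx":0,"ty":0,"tz":0,"yaw":1,"grip":-1},{"tx":0,"ty":0,"tz":0,"yaw":1,"grip":-1}]'
python3 -m creep '[{"tx":0,"ty":0,"tz":0,"yaw":1,"grip":-1},{"tx":0,"ty":0,"tz":0,"yaw":1,"grip":-1},{"tx":0,"ty":0,"tz":0,"yaw":1,"grip":-1},{"tx":0,"ty":0,"tz":0,"yaw":1,"grip":-1},{"tx":0,"ty":0,"tz":0,"yaw":0.41,"grip":-1},{"tx":0,"ty":0,"tz":0,"yaw":0,"grip":-1}]'
python3 - <<'E'
from fit import *
save('wrist','w7.png')
fit('block_mid',(.650,-.281),('wrist',))
for c in('side','top'):
    eyes.snapshot(c)
    for n in('tin_mid','stop_mid','block_mid','sander_mid'):print(n,[(round(q['p'],2),np.round(q['location'],3).tolist()) for q in eyes.pinpoint(c,n) if q['p']>.3])
print(np.round(state()['ee_pos'],4),state()['eef_rot'])
E
```

```text
clock: 47.58
ee_pos: [0.4813, -0.2761, 0.1824]
eef_rot: [-180.0, 0.0, 88.7]
ft_force: [0.2, -0.8, 0.3]
opening: 0.0854
grasp_force: 0.0
clock: 48.82
ee_pos: [0.65, -0.2801, 0.1813]
eef_rot: [-180.0, 0.0, 62.6]
ft_force: [-0.7, 0.2, -0.8]
opening: 0.0854
grasp_force: 0.0
clock: 49.58
ee_pos: [0.65, -0.2801, 0.1814]
eef_rot: [-180.0, 0.0, 25.0]
ft_force: [-0.1, -0.2, -0.4]
opening: 0.0854
grasp_force: 0.0
block_mid [ 0.6495 -0.2817] yaw 25.6 cost 0.022 1
tin_mid [(0.68, [0.479, -0.274, 0.036])]
stop_mid [(0.65, [0.483, -0.223, 0.036])]
block_mid [(0.9, [0.65, -0.286, 0.032]), (0.69, [0.752, -0.3, 0.03]), (0.58, [0.613, -0.018, 0.032])]
sander_mid [(0.93, [0.614, -0.014, 0.031])]
tin_mid [(0.49, [0.488, -0.044, 0.045])]
stop_mid []
block_mid [(0.62, [0.75, -0.296, 0.031]), (0.4, [0.616, 0.218, 0.073])]
sander_mid []
[ 0.6501 -0.2802  0.1816] [1.79998645e+02 2.90228425e-04 2.49729350e+01]
```

View pics/w7.png

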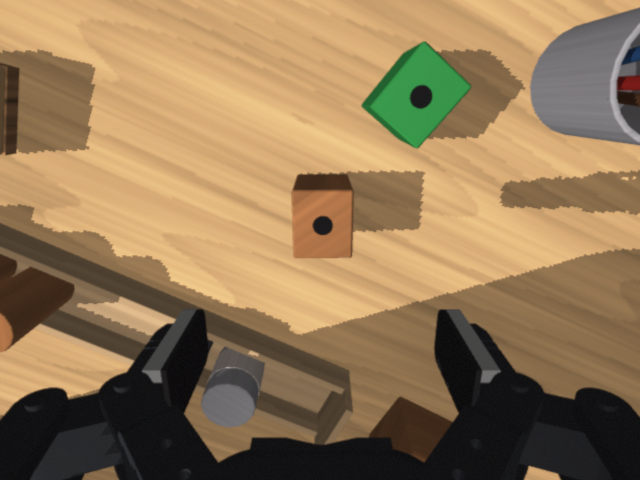

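The brown block at (322,222) sits square in the gripper; the green one at (420,95) is clear. Descend and grip.

```bash
python3 -m creep '[{"tx":-0.04,"ty":0.05,"tz":0.9,"yaw":0,"grip":-1},{"tx":0,"ty":0,"tz":1,"yaw":0,"grip":-1},{"tx":0,"ty":0,"tz":1,"yaw":0,"grip":-1},{"tx":0,"ty":0,"tz":1,"yaw":0,"grip":-1},{"tx":0,"ty":0,"tz":1,"yaw":0,"grip":-1},{"tx":0,"ty":0,"tz":0.8,"yaw":0,"grip":-1},{"tx":0,"ty":0,"tz":0.35,"yaw":0,"grip":-1},{"tx":0,"ty":0,"tz":0,"yaw":0,"grip":-1}]'
python3 -m creep '[{"tx":0,"ty":0,"tz":0,"yaw":0,"grip":1},{"tx":0,"ty":0,"tz":0,"yaw":0,"grip":1},{"tx":0,"ty":0,"tz":0,"yaw":0,"grip":1},{"tx":0,"ty":0,"tz":0,"yaw":0,"grip":1},{"tx":0,"ty":0,"tz":0,"yaw":0,"grip":1}]'
```

```text
clock: 51.18
ee_pos: [0.6497, -0.2817, 0.0301]
eef_rot: [-180.0, 0.0, 25.0]
ft_force: [-0.1, -1.1, 1.0]
opening: 0.0854
grasp_force: 0.0
clock: 51.8
ee_pos: [0.6501, -0.2819, 0.0312]
eef_rot: [179.9, -0.0, 25.0]
ft_force: [-0.7, 0.2, 5.9]
opening: 0.0413
grasp_force: 61.6
```

```bash
python3 -m creep '[{"tx":0,"ty":0,"tz":-0.6,"yaw":0,"grip":1},{"tx":0,"ty":0,"tz":-1,"yaw":0,"grip":1},{"tx":0,"ty":0,"tz":-1,"yaw":-0.9,"grip":1},{"tx":0,"ty":0,"tz":-1,"yaw":-1,"grip":1},{"tx":0,"ty":0,"tz":-0.4,"yaw":-1,"grip":1},{"tx":0,"ty":0,"tz":0,"yaw":-1,"grip":1},{"tx":0,"ty":0,"tz":0,"yaw":-1,"grip":1},{"tx":0,"ty":0,"tz":0,"yaw":-1,"grip":1},{"tx":0,"ty":0,"tz":0,"yaw":-1,"grip":1},{"tx":0,"ty":0,"tz":0,"yaw":-0.5,"grip":1}]'
python3 -m creep '[{"tx":-0.31,"ty":-0.96,"tz":0,"yaw":0,"grip":1},{"tx":-0.31,"ty":-0.96,"tz":0,"yaw":0,"grip":1},{"tx":-0.31,"ty":-0.96,"tz":0,"yaw":0,"grip":1},{"tx":-0.31,"ty":-0.96,"tz":0,"yaw":0,"grip":1},{"tx":-0.31,"ty":-0.96,"tz":0,"yaw":0,"grip":1},{"tx":-0.31,"ty":-0.96,"tz":0,"yaw":0,"grip":1},{"tx":-0.34,"ty":-0.96,"tz":0,"yaw":0,"grip":1},{"tx":0,"ty":0,"tz":0,"yaw":0,"grip":1},{"tx":0,"ty":0,"tz":0,"yaw":0,"grip":1}]'
```

```text
clock: 53.05
ee_pos: [0.6496, -0.2816, 0.131]
eef_rot: [180.0, 0.0, 88.8]
ft_force: [0.5, -0.1, -1.3]
opening: 0.0416
grasp_force: 60.8
clock: 54.18
ee_pos: [0.4809, -0.3325, 0.1308]
eef_rot: [180.0, 0.0, 88.6]
ft_force: [-0.2, 0.6, -1.2]
opening: 0.0411
grasp_force: 61.1
```

```bash
python3 -m creep '[{"tx":0,"ty":-0.04,"tz":0.6,"yaw":0,"grip":1},{"tx":0,"ty":0,"tz":0.8,"yaw":0,"grip":1},{"tx":0,"ty":0,"tz":0.8,"yaw":0,"grip":1},{"tx":0,"ty":0,"tz":0.6,"yaw":0,"grip":1},{"tx":0,"ty":0,"tz":0.4,"yaw":0,"grip":1},{"tx":0,"ty":0,"tz":0.3,"yaw":0,"grip":1},{"tx":0,"ty":0,"tz":0.2,"yaw":0,"grip":1},{"tx":0,"ty":0,"tz":0,"yaw":0,"grip":1},{"tx":0,"ty":0,"tz":0,"yaw":0,"grip":1}]'
```

```text
clock: 55.3
ee_pos: [0.4795, -0.3326, 0.0382]
eef_rot: [180.0, 0.0, 88.6]
ft_force: [-0.1, -0.7, -1.3]
opening: 0.0412
grasp_force: 61.0
```

```bash
python3 -m creep '[{"tx":0,"ty":0,"tz":0.04,"yaw":0,"grip":1},{"tx":0,"ty":0,"tz":0,"yaw":0,"grip":-1},{"tx":0,"ty":0,"tz":0,"yaw":0,"grip":-1},{"tx":0,"ty":0,"tz":0,"yaw":0,"grip":-1},{"tx":0,"ty":0,"tz":-0.8,"yaw":0,"grip":-1},{"tx":0,"ty":0,"tz":-1,"yaw":0,"grip":-1},{"tx":0,"ty":0,"tz":-1,"yaw":0,"grip":-1},{"tx":0,"ty":0,"tz":-1,"yaw":0,"grip":-1},{"tx":0,"ty":0,"tz":-1,"yaw":0,"grip":-1},{"tx":0,"ty":0,"tz":-1,"yaw":0,"grip":-1}]'
python3 -m creep '[{"tx":0.98,"ty":0.39,"tz":0,"yaw":0,"grip":-1},{"tx":0.98,"ty":0.39,"tz":0,"yaw":0,"grip":-1},{"tx":0.98,"ty":0.39,"tz":0,"yaw":0,"grip":-1},{"tx":0.98,"ty":0.39,"tz":0,"yaw":0,"grip":-1},{"tx":0.98,"ty":0.39,"tz":0,"yaw":0,"grip":-1},{"tx":0.98,"ty":0.39,"tz":0,"yaw":0,"grip":-1},{"tx":0.98,"ty":0.39,"tz":0,"yaw":0,"grip":-1},{"tx":0.98,"ty":0.39,"tz":0,"yaw":0,"grip":-1},{"tx":0.98,"ty":0.39,"tz":0,"yaw":0,"grip":-1},{"tx":0.98,"ty":0.39,"tz":0,"yaw":0,"grip":-1}]'
python3 -m creep '[{"tx":0.98,"ty":0.39,"tz":0,"yaw":0,"grip":-1},{"tx":0.98,"ty":0.39,"tz":0,"yaw":0,"grip":-1},{"tx":0.98,"ty":0.39,"tz":0,"yaw":0,"grip":-1},{"tx":0,"ty":0,"tz":0,"yaw":1,"grip":-1},{"tx":0,"ty":0,"tz":0,"yaw":1,"grip":-1},{"tx":0,"ty":0,"tz":0,"yaw":1,"grip":-1},{"tx":0,"ty":0,"tz":0,"yaw":1,"grip":-1},{"tx":0,"ty":0,"tz":0,"yaw":1,"grip":-1},{"tx":0,"ty":0,"tz":0,"yaw":1,"grip":-1},{"tx":0,"ty":0,"tz":0,"yaw":1,"grip":-1}]'
python3 -m creep '[{"tx":0,"ty":0,"tz":0,"yaw":1,"grip":-1},{"tx":0,"ty":0,"tz":0,"yaw":1,"grip":-1},{"tx":0,"ty":0,"tz":0,"yaw":0.2,"grip":-1},{"tx":0,"ty":0,"tz":0,"yaw":0,"grip":-1}]'
python3 - <<'E'
from fit import *
save('wrist','w8.png')
fit('sander_mid',(.613,-.0145),('wrist',))
for c in('side','top'):
    eyes.snapshot(c)
    for n in('tin_mid','stop_mid','block_mid','sander_mid'):print(n,[(round(q['p'],2),np.round(q['location'],3).tolist()) for q in eyes.pinpoint(c,n) if q['p']>.3])
print(np.round(state()['ee_pos'],4),state()['eef_rot'])
E
```

```text
clock: 56.55
ee_pos: [0.4794, -0.3325, 0.1842]
eef_rot: [179.9, 0.0, 88.6]
ft_force: [0.1, 0.1, 0.2]
opening: 0.0853
grasp_force: 0.0
clock: 57.8
ee_pos: [0.5834, -0.0891, 0.1833]
eef_rot: [179.9, 0.0, 88.6]
ft_force: [1.0, -0.2, 0.7]
opening: 0.0853
grasp_force: 0.0
clock: 59.05
ee_pos: [0.6141, -0.0172, 0.1833]
eef_rot: [180.0, -0.1, 28.1]
ft_force: [-0.4, 0.0, 0.0]
opening: 0.0854
grasp_force: 0.0
clock: 59.55
ee_pos: [0.6141, -0.0172, 0.1825]
eef_rot: [180.0, -0.0, 9.6]
ft_force: [1.1, -0.2, -0.2]
opening: 0.0851
grasp_force: 0.0
no mask wrist sander_mid
sander_mid [ 0.613  -0.0145] yaw -90.0 cost 0.0 0
tin_mid [(0.63, [0.48, -0.276, 0.037])]
stop_mid [(0.73, [0.484, -0.224, 0.037])]
block_mid [(0.94, [0.752, -0.3, 0.03]), (0.61, [0.478, -0.334, 0.037])]
sander_mid [(0.65, [0.616, -0.018, 0.032])]
tin_mid [(0.52, [0.48, -0.277, 0.039])]
stop_mid [(0.54, [0.481, -0.225, 0.037])]
block_mid [(0.68, [0.752, -0.298, 0.031]), (0.58, [0.474, -0.335, 0.033])]
sander_mid [(0.45, [0.615, -0.013, 0.028])]
[ 0.6141 -0.0172  0.1818] [ 1.79999364e+02 -5.76683099e-04  9.50760232e+00]
```

View pics/w8.png

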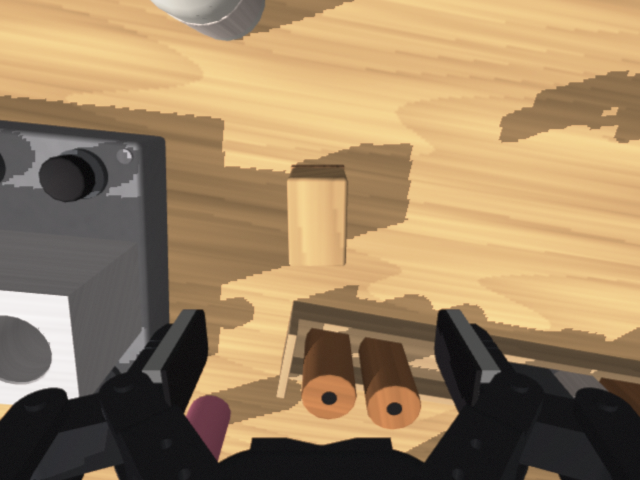

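```bash
python3 - <<'E'
from h import *
p=ray('wrist',317.5,221.5,.058);s=state();d=p[:2]-s['ee_pos'][:2];y=np.radians(9.5)
print(p,'tx',(d@[np.cos(y),np.sin(y)])/.025,'ty',(d@[np.sin(y),-np.cos(y)])/.025)
E
```

```text
[ 0.61360158 -0.01529144  0.058     ] tx -0.005989780599666565 ty -0.07928759020430412
```

```bash
python3 -m creep '[{"tx":0,"ty":-0.08,"tz":0.9,"yaw":0,"grip":-1},{"tx":0,"ty":0,"tz":1,"yaw":0,"grip":-1},{"tx":0,"ty":0,"tz":1,"yaw":0,"grip":-1},{"tx":0,"ty":0,"tz":1,"yaw":0,"grip":-1},{"tx":0,"ty":0,"tz":1,"yaw":0,"grip":-1},{"tx":0,"ty":0,"tz":0.8,"yaw":0,"grip":-1},{"tx":0,"ty":0,"tz":0.4,"yaw":0,"grip":-1},{"tx":0,"ty":0,"tz":0,"yaw":0,"grip":-1}]'
python3 -m creep '[{"tx":0,"ty":0,"tz":0,"yaw":0,"grip":1},{"tx":0,"ty":0,"tz":0,"yaw":0,"grip":1},{"tx":0,"ty":0,"tz":0,"yaw":0,"grip":1},{"tx":0,"ty":0,"tz":0,"yaw":0,"grip":1},{"tx":0,"ty":0,"tz":0,"yaw":0,"grip":1}]'
python3 -m creep '[{"tx":0,"ty":0,"tz":-0.6,"yaw":0,"grip":1},{"tx":0,"ty":0,"tz":-1,"yaw":0,"grip":1},{"tx":0,"ty":0,"tz":-1,"yaw":-1,"grip":1},{"tx":0,"ty":0,"tz":-1,"yaw":-1,"grip":1},{"tx":0,"ty":0,"tz":-0.4,"yaw":-1,"grip":1},{"tx":0,"ty":0,"tz":-0.8,"yaw":-1,"grip":1},{"tx":0,"ty":0,"tz":0,"yaw":-1,"grip":1},{"tx":0,"ty":0,"tz":0,"yaw":-1,"grip":1},{"tx":0,"ty":0,"tz":0,"yaw":-1,"grip":1},{"tx":0,"ty":0,"tz":0,"yaw":-1,"grip":1}]'
```

```text
clock: 61.15
ee_pos: [0.6136, -0.0152, 0.029]
eef_rot: [-180.0, 0.0, 9.5]
ft_force: [0.1, -0.2, 0.2]
opening: 0.0853
grasp_force: 0.0
clock: 61.78
ee_pos: [0.6143, -0.0153, 0.0302]
eef_rot: [180.0, -0.1, 9.5]
ft_force: [-0.4, 0.8, 5.0]
opening: 0.0412
grasp_force: 61.8
clock: 63.02
ee_pos: [0.6136, -0.0152, 0.1501]
eef_rot: [180.0, -0.0, 78.5]
ft_force: [-0.3, 0.2, -0.1]
opening: 0.0408
grasp_force: 61.0
```

```bash
python3 -m creep '[{"tx":0,"ty":0,"tz":0,"yaw":-0.6,"grip":1},{"tx":0,"ty":0,"tz":0,"yaw":-0.57,"grip":1},{"tx":-0.98,"ty":-0.84,"tz":0,"yaw":0,"grip":1},{"tx":-0.98,"ty":-0.84,"tz":0,"yaw":0,"grip":1},{"tx":-0.98,"ty":-0.84,"tz":0,"yaw":0,"grip":1},{"tx":-0.98,"ty":-0.84,"tz":0,"yaw":0,"grip":1},{"tx":-0.98,"ty":-0.84,"tz":0,"yaw":0,"grip":1},{"tx":-0.98,"ty":-0.84,"tz":0,"yaw":0,"grip":1},{"tx":0,"ty":0,"tz":0,"yaw":0,"grip":1},{"tx":0,"ty":0,"tz":0,"yaw":0,"grip":1}]'
python3 - <<'E'
from h import *
save('wrist','w9.png')
E
```

```text
clock: 64.28
ee_pos: [0.4838, -0.1583, 0.1499]
eef_rot: [180.0, 0.0, 88.3]
ft_force: [0.3, 0.3, -1.4]
opening: 0.0409
grasp_force: 61.1
```

View pics/w9.png

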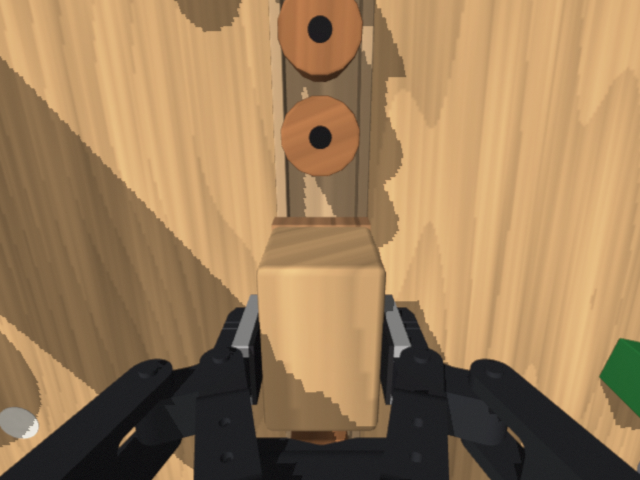

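```bash
python3 -m creep '[{"tx":-0.07,"ty":0.02,"tz":0.7,"yaw":-0.03,"grip":1},{"tx":0,"ty":0,"tz":0.8,"yaw":0,"grip":1},{"tx":0,"ty":0,"tz":0.8,"yaw":0,"grip":1},{"tx":0,"ty":0,"tz":0.8,"yaw":0,"grip":1},{"tx":0,"ty":0,"tz":0.5,"yaw":0,"grip":1},{"tx":0,"ty":0,"tz":0.4,"yaw":0,"grip":1},{"tx":0,"ty":0,"tz":0.3,"yaw":0,"grip":1},{"tx":0,"ty":0,"tz":0.2,"yaw":0,"grip":1},{"tx":0,"ty":0,"tz":0,"yaw":0,"grip":1},{"tx":0,"ty":0,"tz":0,"yaw":0,"grip":1}]'
```

```text
clock: 65.58
ee_pos: [0.4841, -0.1603, 0.0371]
eef_rot: [180.0, 0.0, 88.6]
ft_force: [0.3, -0.8, 0.1]
opening: 0.0411
grasp_force: 61.2
```

Release, retract, and check everything.

```bash
python3 -m creep '[{"tx":0,"ty":0,"tz":0.02,"yaw":0,"grip":1},{"tx":0,"ty":0,"tz":0,"yaw":0,"grip":-1},{"tx":0,"ty":0,"tz":0,"yaw":0,"grip":-1},{"tx":0,"ty":0,"tz":0,"yaw":0,"grip":-1},{"tx":0,"ty":0,"tz":-0.8,"yaw":0,"grip":-1},{"tx":0,"ty":0,"tz":-1,"yaw":0,"grip":-1},{"tx":0,"ty":0,"tz":-1,"yaw":0,"grip":-1},{"tx":0,"ty":0,"tz":-1,"yaw":0,"grip":-1},{"tx":0,"ty":0,"tz":-1,"yaw":0,"grip":-1},{"tx":0,"ty":0,"tz":-1,"yaw":0,"grip":-1}]'
python3 -m creep '[{"tx":0.8,"ty":0.9,"tz":-0.3,"yaw":0,"grip":-1},{"tx":0.8,"ty":0.9,"tz":-0.3,"yaw":0,"grip":-1},{"tx":0.8,"ty":0.9,"tz":-0.3,"yaw":0,"grip":-1},{"tx":0.8,"ty":0.9,"tz":-0.3,"yaw":0,"grip":-1},{"tx":0.8,"ty":0.9,"tz":-0.3,"yaw":0,"grip":-1},{"tx":0.8,"ty":0.9,"tz":-0.3,"yaw":0,"grip":-1},{"tx":0.8,"ty":0.9,"tz":-0.3,"yaw":0,"grip":-1},{"tx":0,"ty":0,"tz":0,"yaw":0,"grip":-1}]'
python3 - <<'E'
from h import *
for c in('side','top'):
    im=save(c,c+'9.png')
    for n in('tin_mid','stop_mid','block_mid','sander_mid','pillar1_mid','return1_top','return2_top','press1_top','press2_top'):print(c,n,[(round(q['p'],2),np.round(q['location'],3).tolist()) for q in eyes.pinpoint(c,n) if q['p']>.3])
a=cv2.imread('pics/side9.png')[150:400,180:460];b=cv2.imread('pics/top9.png')[190:310,150:480]
cv2.imwrite('pics/fin.png',np.vstack([cv2.resize(a,(420,375),interpolation=3)[:, :],cv2.resize(b,(420,153),interpolation=3)]))
E
```

```text
clock: 66.82
ee_pos: [0.4838, -0.1602, 0.1822]
eef_rot: [180.0, 0.0, 88.6]
ft_force: [0.3, -0.4, -1.0]
opening: 0.0852
grasp_force: 0.0
clock: 67.82
ee_pos: [0.6457, -0.0231, 0.2339]
eef_rot: [180.0, -0.0, 88.7]
ft_force: [-0.5, 0.8, -0.1]
opening: 0.0853
grasp_force: 0.0
side tin_mid [(0.92, [0.476, -0.275, 0.037]), (0.55, [0.482, -0.192, 0.009])]
side stop_mid [(0.71, [0.482, -0.223, 0.036])]
side block_mid [(0.77, [0.479, -0.334, 0.042]), (0.72, [0.755, -0.3, 0.027]), (0.69, [0.484, -0.095, 0.04])]
side sander_mid [(0.62, [0.484, -0.162, 0.039])]
side pillar1_mid [(0.96, [0.383, 0.054, 0.037]), (0.93, [0.485, -0.093, 0.039]), (0.9, [0.352, 0.175, 0.038]), (0.34, [0.531, 0.212, 0.003])]
side return1_top [(0.48, [0.621, 0.154, 0.076])]
side return2_top [(0.42, [0.614, 0.221, 0.074])]
side press1_top [(0.53, [0.449, 0.14, 0.11])]
side press2_top [(0.6, [0.445, 0.206, 0.109]), (0.43, [0.393, 0.451, 0.002])]
top tin_mid [(0.55, [0.483, -0.274, 0.036])]
top stop_mid [(0.55, [0.487, -0.221, 0.036])]
top block_mid [(0.92, [0.752, -0.294, 0.031]), (0.7, [0.477, -0.332, 0.032])]
top sander_mid [(0.68, [0.485, -0.166, 0.033])]
top pillar1_mid [(0.82, [0.356, 0.175, 0.036])]
top return1_top [(0.69, [0.619, 0.152, 0.078])]
top return2_top [(0.46, [0.612, 0.22, 0.074])]
top press1_top [(0.44, [0.453, 0.139, 0.113])]
top press2_top [(0.68, [0.446, 0.207, 0.108])]
```

View pics/fin.png

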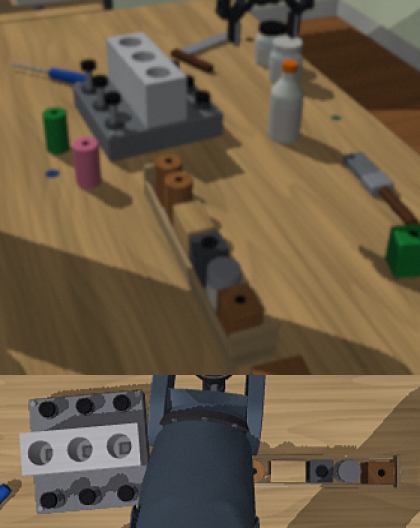

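All six parts stand upright in one row in the tray, the wells are empty, the press knobs are up and the return knobs are down.

```bash
python3 -c "
from rig import env
print(env.hand_in())"
```

```text
the job is handed in; nothing more can be done
None
```

I handed the job in at about 68 s: both pillars present (well 3 was empty), the sanding block, beech block, tin and steel stop stand upright in one row in the tray, and both used ejectors are back down. `env.hand_in()` gave no verdict, so this rests on the final pictures.

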